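# Stand the fallen bottle up against the angle plate and put it back in the caddy

## Robot

A 7-joint arm with a two-finger parallel gripper is mounted at the origin on a cart in front of the work surface, level with it; the furniture and walls round the work are solid. World frame = base frame: x ahead of the robot, y to its left, z up, the work surface at z = 0. Lengths are in m, angles in degrees, forces in N, time in s.
With the tool pointing down it reaches from about 0.425 to 1.025 m from the base axis. Payload 9.4 kg.
Tool frame: the origin (TCP) lies midway between the tips of the shut fingers; the grasp point (between the pads) lies 19 mm behind it (r.grasp_offset is the distance from the TCP to the grasp point, in m); x points along the fingers, y is the direction in which the jaws open and shut, and the axes are right-handed (so a half turn about x gives the same grasp; the last joint's range is limited). The gripper opens to 93 mm and grips with 3 to 60 N. Pads are 15 mm wide; open, the fingers measure 128 mm over their backs; the gripper's body (75 mm by 188 mm) begins 65 mm behind the grasp point.
Start: joints at [67.97, 34.337, -0.143, 91.639, 0.103, 54.024, -4.572], TCP at [0.22, -0.691, 0.219] pointing down, gripper open.
Joint ranges: [-147.43, 147.43], [-19.82, 112.94], [-74.19, 73.91], [6.32, 146.72], [-59.91, 239.91], [6.04, 106.73], [-150.56, 150.56]. Speed limits (degrees/s): [127.2, 127.2, 172.46, 172.46, 180, 180, 180].

## Interface

Orientations are given as a 3x3 rotation matrix whose columns are the frame's x, y, z axes.
In Python, from cell import r gives the robot as it stands.
- The arm moves only by the tool servo_tool, never from a script. Its argument "rows" is a list of rows, each an object of numbers: "gripper": the opening, from -1 (shut) to 1 (fully open), so that 0 is half open; "dx", "dy", "dz": the shift along the tool's x, y, z in cm; "roll": the turn about the tool's x in degrees. In form: [{"gripper": .., "dx": .., "dy": .., "dz": .., "roll": ..}, ...]. A call has 1 to 20 rows; each row is the pose to reach, as a shift and turn from the pose measured when the call began, along the tool's axes at that moment; what a row does not reach only later rows make up. A row lasts 1/8 s, in which the tool goes at most 62.5 mm and 10.7 degrees, less where a joint would pass 70% of its speed; a pose out of reach is approached as far as the arm can. A call with a gripper value outside its range is refused whole. The fingers move at their own pace and stop on an object; "grip_force" is the grip in N (left out, the last holds). Time passes only in rows, so rows that repeat a pose let the fingers close. It gives the time, the measured TCP pose, the force and the opening at its end, in the units of the state.
- r.get_state(): the state, without advancing time (a new reading comes with each control period).
- r.read_camera(name): name is "scene" or "top"; returns a dict with "color" (420x560x3 uint8, red, green, blue), "z_map" (420x560 float32, m along the optical axis (not along the pixel's ray), 0 where there is no reading), "camera_matrix" (3x3 intrinsics, pixels), "cam_to_world" (4x4, takes a point from camera to world coordinates). Camera axes: x right, y down, z forward; pixel columns grow to the right and rows downward; lengths in m; the calibration is good to about 2 mm. A picture is of the moment at which its call begins.
- r.sign_off(): hands the job in, once; it reports no verdict.
Trained networks look in a picture, given as the dict that the camera call returned (one of the last four; its "shot" number tells which), for a name from the list of things; names that differ only in an ending like _2 or _b are one class to them, and where a whole thing is asked for, a point or a joint stands for the part that bears it (a point fixed in the world has none). Each returns a list of dicts, best first, with "score" (0 to 1); they miss things now and then, are a little off and sometimes report something else, mostly with a low value. They report only what shows in the picture. A call takes as long as a camera call.
- r.cut_out(label, picture): "region" (420x560 bool, what is visible of it) and "uv" ([column, row] in pixels, amid what is visible of it).
The state is a dict: "time_s": time; "joint_pos": joint angles; "dq": joint speeds; "effort": joint torques, N m; "tool_pos": TCP position; "tcp_rot": TCP orientation; "wrist_force": force on the tool from outside, world axes, zero at the start; "torque": the same for the moment, N m; "grip_width": finger opening in m.
Only numpy, scipy, OpenCV 4.12 (cv2) and the standard library are available. Lean on these libraries where they do the work, as an engineer would, in place of code of your own. Each camera call takes 0.05 s, during which the arm holds its last target. There are 200 camera calls.

## Task

The white bottle has fallen over in front of the steel angle plate. Lean it with its cap end against the plate and its foot still out on the bench, let go of it, then push it in until it stands upright pressed against the plate, and let it stand there by itself. Then take it again and set it down upright, not dropped, in the empty bay of the wooden caddy, leaving the jar in the other bay standing where it is.

Things in the scene. Friction and masses are not known exactly. Their poses are not given: they have to be found in the camera images.
- bottle_center (a point): centre of the white plastic bottle with screw cap, 165 mm tall: body 57 mm across up to 115 mm from the foot, above it neck and cap 30 mm across; about 0.35 kg. The point is on its axis, 82.5 mm from the foot; z points from foot to cap. It starts lying on its side (it does not roll), its middle 0.12 to 0.19 m in front of the plate and askew to it, cap to the left
- bottle_foot (a point): centre of the bottle's foot (its flat underside, 57 mm across)
- bottle_cap (a point): centre of the flat top of the bottle's cap (30 mm across)
- angle_plate: steel angle plate bolted to the bench: a smooth slippery upright face 200 mm wide and 150 mm high that looks along the plate's -x axis (towards the robot), 12 mm thick, with a foot and two gussets behind it. The origin lies on the bench under the middle of the front face; x points into the plate, y along the face, z up
- caddy: low open plywood caddy fixed to the bench, 96 x 187 mm, 54 mm high: two bays side by side, each 86 mm square inside, their centres 91 mm apart along its y axis; walls 5 mm thick, bay floors 26 mm above the bench. Origin in the middle of its underside, x across, y along it
- pad_top (a point): middle of the top of the black rubber pad (66 mm square, 3 mm thick, its top 29 mm above the bench) that lies in the middle of the caddy's empty bay; which bay is empty varies
- jar_center (a point): centre of the screw-top jar, 62 mm across and 86 mm tall, that stands in the other bay of the caddy
- bottle: the same white bottle; origin at the centre of its foot, z axis from foot to cap. Centre of mass about 68 mm from the foot; standing, it falls if tipped more than about 0.35 rad

How it is judged:
By the outcome, as a careful person would: the job done as asked, in the order asked, and still so for the second after the job is handed in, with the robot touching nothing.
It also fails if it takes over 64 s, if anything falls off the work surface, if the arm or the gripper's body presses on something with over 40 N, if the wrist force passes 120 N, or if a joint passes its speed limit or range.

## Working session

There is one attempt and no reset: what is moved stays moved. The work goes in short steps, Python scripts to look and compute and a tool call to move; the robot and the scene stay as the last step left them, time stands still between calls to the robot, and variables do not carry over. Pictures are saved under pics/ and viewed, about 8 in all and at most 12, crops included, and the job is handed in when it is done.

Besides the shell and the picture viewer there is one more tool, called after ">>>" in YAML: its name, and indented under it one key for each argument. servo_tool: Moves the arm, as the interface text tells. Its arguments: {"type":"object","properties":{"rows":{"type":"array"},"grip_force":{"type":"number"}},"required":["rows"]}

```bash
mkdir -p pics; cat > h.py <<'E'
import numpy as np, cv2
from cell import r
def pts(p,m):
    v,u=np.where(m&(p["z_map"]>0)); z=p["z_map"][v,u]; K=p["camera_matrix"]
    c=np.stack([(u-K[0,2])*z/K[0,0],(v-K[1,2])*z/K[1,1],z,np.ones_like(z)])
    return (p["cam_to_world"]@c)[:3].T
def save(p,n): cv2.imwrite("pics/"+n,p["color"][:,:,::-1])
E
python3 - <<'E'
from h import *
s=r.get_state(); print(s); print(r.grasp_offset)
ims=[]
for c in ("scene","top"):
    p=r.read_camera(c); ims.append(p["color"][:,:,::-1]); print(c,p["cam_to_world"].round(3).tolist())
    for l in ("bottle","angle_plate","caddy","pad_top","jar_center"):
        for d in r.cut_out(l,p)[:2]:
            q=pts(p,d["region"])
            print(l,round(d["score"],2),np.round(d["uv"]),d["region"].sum(),np.percentile(q,[2,50,98],axis=0).round(3).tolist() if len(q) else None)
    cv2.imwrite(f"pics/{c}0.png",ims[-1])
E
```

```text
{'time_s': 0.0, 'joint_pos': array([67.96979928, 34.38651924, -0.14642223, 91.67953005,  0.10499282,
       54.02507667, -4.57173587]), 'dq': array([ 0.04403357, -0.07218215, -0.00192381, -0.02024749, -0.02249676,
       -0.07725831,  0.00969186]), 'effort': array([-6.18428548e-04, -7.65063286e+01,  1.49646241e+00, -2.52344531e+01,
       -5.25508483e-02,  1.71667786e-02,  1.27030676e-04]), 'tool_pos': array([ 0.21948188, -0.69046885,  0.2177433 ]), 'tcp_rot': array([[-6.35542242e-04,  3.03053206e-01, -9.52973426e-01],
       [ 1.45595409e-03, -9.52972328e-01, -3.03053828e-01],
       [-9.99998738e-01, -1.58008907e-03,  1.64422615e-04]]), 'wrist_force': array([ 0.51872614,  0.24112409, -0.42421497]), 'torque': array([-0.03892415,  0.00157421,  0.0263461 ]), 'grip_width': 0.09314706761731119}
0.0188
scene [[-0.628, -0.496, 0.6, 0.045], [-0.778, 0.412, -0.474, 0.354], [-0.012, -0.764, -0.645, 0.642], [0.0, 0.0, 0.0, 1.0]]
bottle 0.93 [347. 206.] 1719 [[0.451, -0.246, 0.017], [0.508, -0.196, 0.046], [0.592, -0.162, 0.061]]
angle_plate 0.95 [330. 146.] 4381 [[0.612, -0.378, 0.008], [0.66
[... 378 characters left out ...]
.478, 0.059, 0.036], [0.492, 0.09, 0.092], [0.529, 0.111, 0.115]]
top [[0.022, -0.998, 0.061, 0.483], [-0.999, -0.025, -0.042, -0.034], [0.043, -0.06, -0.997, 0.951], [0.0, 0.0, 0.0, 1.0]]
bottle 0.55 [345. 220.] 2479 [[0.457, -0.255, 0.029], [0.523, -0.207, 0.052], [0.6, -0.166, 0.06]]
angle_plate 0.59 [402. 137.] 3972 [[0.614, -0.382, 0.006], [0.668, -0.301, 0.098], [0.746, -0.218, 0.152]]
caddy 0.64 [168. 225.] 3295 [[0.454, 0.031, 0.022], [0.503, 0.122, 0.028], [0.555, 0.217, 0.056]]
jar_center 0.63 [186. 220.] 1005 [[0.482, 0.051, 0.066], [0.508, 0.075, 0.112], [0.535, 0.104, 0.115]]
jar_center 0.51 [347. 220.] 2478 [[0.458, -0.254, 0.029], [0.523, -0.206, 0.052], [0.601, -0.165, 0.06]]
```

View pics/scene0.png

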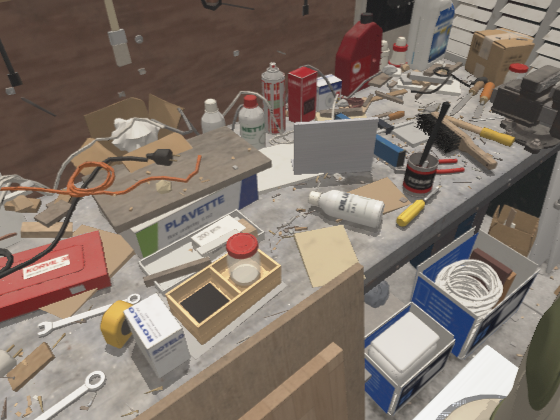

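View pics/top0.png

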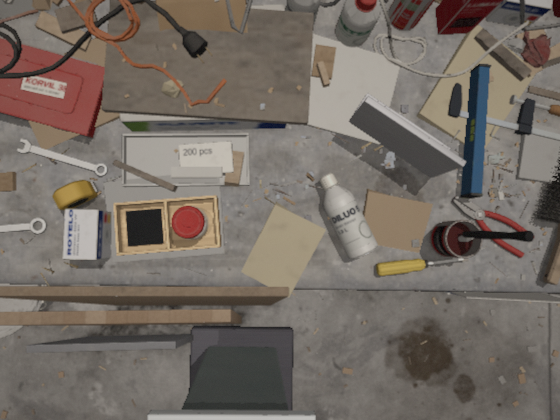

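```bash
cat > m.py <<'E'
from h import *
def bottle_pts(p):
    d=r.cut_out("bottle",p); return pts(p,d[0]["region"]) if d else None
E
python3 - <<'E'
from h import *
p=r.read_camera("top")
d=[x for x in r.cut_out("bottle",p)][0]
q=pts(p,d["region"]); 
m=d["region"].astype(np.uint8)
# use ridge: points; fit axis via minAreaRect of xy
rc=cv2.minAreaRect(q[:,:2].astype(np.float32)); print("rect",rc, cv2.boxPoints(rc).round(3).tolist())
def axis_rep(q):
    c=q[:,:2].mean(0); w=np.linalg.svd(q[:,:2]-c,full_matrices=False)[2][0]
    t=(q[:,:2]-c)@w; n=np.array([-w[1],w[0]]); s=(q[:,:2]-c)@n
    print("axis",w,"mean",c,"t",t.min(),t.max())
    for a in np.arange(t.min(),t.max(),.015):
        k=(t>=a)&(t<a+.015)
        if k.sum()>3: print(round(a,3),k.sum(),s[k].min().round(3),s[k].max().round(3),q[k,2].max().round(3))
axis_rep(q)
# plate: front face from scene cam
p2=r.read_camera("scene")
d=r.cut_out("angle_plate",p2)[0]; q=pts(p2,d["region"])
k=(q[:,2]>.02)&(q[:,2]<.14)
best=None
rng=np.random.default_rng(0); Q=q[k][:,:2]
for _ in range(500):
    a,b=Q[rng.choice(len(Q),2,False)]; n=np.array([-(b-a)[1],(b-a)[0]]); L=np.linalg.norm(n)
    if L<.05: continue
    n/=L; i=abs((Q-a)@n)<.002
    if best is None or i.sum()>best.sum(): best=i
F=Q[best]; c=F.mean(0); w=np.linalg.svd(F-c,full_matrices=False)[2][0]; t=(F-c)@w
print("plate face",best.sum(),len(Q),c,w,"ends",c+w*t.min(),c+w*t.max(),t.max()-t.min())
for P in (p,p2):
    d=r.cut_out("angle_plate",P)[0]; q=pts(P,d["region"]); k=(q[:,2]>.147)&(q[:,2]<.156)
    print("plate top",cv2.minAreaRect(q[k][:,:2].astype(np.float32)),cv2.boxPoints(cv2.minAreaRect(q[k][:,:2].astype(np.float32))).round(3).tolist())
    d=r.cut_out("caddy",P)[0]; q=pts(P,cv2.dilate(d["region"].astype(np.uint8),np.ones((9,9)))>0); k=(q[:,2]>.049)&(q[:,2]<.059)
    rc=cv2.minAreaRect(q[k][:,:2].astype(np.float32)); print("caddy rim",rc,cv2.boxPoints(rc).round(3).tolist())
    k=(q[:,2]>.1); rc=cv2.minAreaRect(q[k][:,:2].astype(np.float32)); print("jar top",rc)
    k=(q[:,2]>.022)&(q[:,2]<.032); rc=cv2.minAreaRect(q[k][:,:2].astype(np.float32)); print("pad/floor",rc)
d=r.cut_out("pad_top",p); print([ (x["score"],x["uv"],x["region"].sum(), np.median(pts(p,x["region"]),axis=0)) for x in d])
E
```

```text
rect ((0.5318246483802795, -0.20710395276546478), (0.17271941900253296, 0.06566241383552551), 29.845840454101562) [[0.4410000145435333, -0.22200000286102295], [0.4729999899864197, -0.27900001406669617], [0.6230000257492065, -0.19300000369548798], [0.5899999737739563, -0.13600000739097595]]
axis [-0.8942175  -0.44763274] mean [ 0.52427146 -0.20656286] t -0.09346971963982677 0.08079127126204413
-0.093 101 -0.013 0.025 0.045
-0.078 134 -0.013 0.025 0.047
-0.063 163 -0.02 0.032 0.054
-0.048 234 -0.026 0.03 0.061
-0.033 251 -0.026 0.03 0.061
-0.018 248 -0.026 0.03 0.064
-0.003 252 -0.026 0.03 0.062
0.012 255 -0.026 0.031 0.061
0.027 257 -0.026 0.033 0.063
0.042 259 -0.025 0.04 0.062
0.057 255 -0.025 0.04 0.062
0.072 30 -0.021 0.03 0.057
plate face 2663 3403 [ 0.66371333 -0.29594585] [0.5348427  0.84495165] ends [ 0.6094993 -0.3815939] [ 0.71654756 -0.21247763] 0.20014905502181296
plate top ((0.6686725616455078, -0.3009487986564636), (0.19918261468410492, 0.013206529431045055), 57.698760986328125) [[0.6100000143051147, -0.38199999928474426], [0.6209999918937683, -0.3889999985694885], [0.7269999980926514, -0.2199999988079071], [0.7160000205039978, -0.21299999952316284]]Traceback (most recent call last):
  File "<stdin>", line 32, in <module>
IndexError: list index out of range
```

The scene view shows the bottle lying at (347,206), cap towards the upper left, in front of the plate at (335,147). The jar is in the near-plate bay at (243,258) and the black pad in the other bay at (206,300). The top view agrees: bottle (345,220), plate edge (365,100)–(465,165), pad (145,228), jar (187,222).

```bash
cat >> h.py <<'E'
from scipy.optimize import least_squares
M=np.array([.6635,-.2973]); py=np.array([.535,.845]); px=np.array([.845,-.535])
def rel(x,y,z,yaw=None):
    "shift (cm) along tool axes to world TCP x,y,z; roll (deg) to bring tool y to world angle yaw (mod 180)"
    s=r.get_state(); R=s["tcp_rot"]; d=R.T@(np.array([x,y,z])-s["tool_pos"])*100
    a=np.degrees(np.arctan2(R[1,1],R[0,1])); o="" if yaw is None else round(-((yaw-a+90)%180-90),1)
    return d.round(2).tolist(),"roll",o,"yaw now",round(a,1)
E
python3 - <<'E'
from h import *
def f(v,q):
    x,y,a=v; d=q-[x,y,.0285]; w=np.array([np.cos(a),np.sin(a),0]); return np.linalg.norm(d-np.outer(d@w,w),axis=1)-.0285
Q=[];P=r.read_camera("top"),r.read_camera("scene")
for p in P:
    q=pts(p,r.cut_out("bottle",p)[0]["region"]); u=np.array([.894,.448]); t=(q[:,:2]-[.53,-.207])@u
    b=q[(t>-.07)&(t<.025)&(q[:,2]>.02)]
    s=least_squares(f,[.53,-.207,.46],args=(b,),loss="soft_l1",f_scale=.002); x,y,a=s.x
    w=np.array([np.cos(a),np.sin(a)]); t=(q[:,:2]-[x,y])@w
    print("axis pt",s.x[:2].round(4),"ang",np.degrees(a).round(1),"rms",np.sqrt((f(s.x,b)**2).mean()).round(4),"cap end",([x,y]+w*np.percentile(t,99.3)).round(4),"foot end",([x,y]+w*np.percentile(t,.7)).round(4))
for p in P:
    q=pts(p,p["z_map"]>0); k=(q[:,0]>.42)&(q[:,0]<.58)&(q[:,1]>.0)&(q[:,1]<.25); q=q[k]
    for n,lo,hi in (("rim",.0505,.0575),("jar",.105,.12)):
        b=q[(q[:,2]>lo)&(q[:,2]<hi)]; rc=cv2.minAreaRect(b[:,:2].astype(np.float32)); print(n,len(b),np.round(rc[0],4),np.round(rc[1],4),round(rc[2],1))
p=P[0]; hsv=p["color"].max(2)<60; q=pts(p,hsv); k=(q[:,2]>.024)&(q[:,2]<.034)&(q[:,0]>.42)&(q[:,0]<.58)&(q[:,1]>.1)&(q[:,1]<.25); print("pad",cv2.minAreaRect(q[k][:,:2].astype(np.float32)))
E
```

```text
axis pt [ 0.7961 -0.0673] ang 27.7 rms 0.0021 cap end [ 0.6035 -0.1684] foot end [ 0.4614 -0.2431]
axis pt [ 0.9139 -0.0028] ang 27.6 rms 0.0023 cap end [ 0.6021 -0.1656] foot end [ 0.4584 -0.2406]
rim 1047 [0.5024 0.1377] [0.0987 0.2154] 7.0
jar 849 [0.5088 0.0785] [0.0548 0.0542] 2.7
rim 1110 [0.5016 0.1442] [0.1008 0.224 ] 6.9
jar 654 [0.5072 0.0824] [0.0547 0.0535] 50.2
pad ((0.4999096691608429, 0.1702904999256134), (0.06397240608930588, 0.06516136229038239), 5.958087921142578)
```

```bash
python3 - <<'E'
from h import *
for c in ("scene","top"):
    p=r.read_camera(c); q=pts(p,p["z_map"]>0)
    for nm,k in (("cup",(q[:,0]>.35)&(q[:,0]<.62)&(q[:,1]>-.6)&(q[:,1]<-.3)&((q[:,:2]-M)@px<-.03)),):
        b=q[k&(q[:,2]>.02)]; print(c,len(b),b.max(0),np.percentile(b,[1,50,99],axis=0).round(3).tolist())
print(rel(.42,-.2,.25,117.7),rel(.582,-.1786,.25,117.7))
E
```

```text
scene 1635 [ 0.52355892 -0.30004977  0.21316223] [[0.417, -0.598, 0.021], [0.487, -0.405, 0.068], [0.522, -0.306, 0.209]]
top 2351 [ 0.52524084 -0.30018724  0.21292076] [[0.424, -0.467, 0.021], [0.491, -0.418, 0.055], [0.523, -0.305, 0.21]]
([-3.14, -40.72, -33.97], 'roll', np.float64(-10.1), 'yaw now', np.float64(-72.4)) ([-3.14, -37.85, -50.06], 'roll', np.float64(-10.1), 'yaw now', np.float64(-72.4))
```

>>> servo_tool:
  rows:
    - {"gripper": 1, "dx": -5.2, "dy": 0, "dz": 0, "roll": 0}
    - {"gripper": 1, "dx": -5.2, "dy": -3, "dz": -4, "roll": -3}
    - {"gripper": 1, "dx": -5.2, "dy": -6, "dz": -8, "roll": -6}
    - {"gripper": 1, "dx": -5.2, "dy": -9, "dz": -12, "roll": -10}
    - {"gripper": 1, "dx": -5.2, "dy": -12, "dz": -16, "roll": -10}
    - {"gripper": 1, "dx": -5.2, "dy": -15, "dz": -20, "roll": -10}
    - {"gripper": 1, "dx": -5.2, "dy": -18, "dz": -24, "roll": -10}
    - {"gripper": 1, "dx": -5.2, "dy": -21, "dz": -28, "roll": -10}
    - {"gripper": 1, "dx": -5.2, "dy": -24, "dz": -32, "roll": -10}
    - {"gripper": 1, "dx": -5.2, "dy": -27, "dz": -36, "roll": -10}
    - {"gripper": 1, "dx": -5.2, "dy": -30, "dz": -40, "roll": -10}
    - {"gripper": 1, "dx": -5.2, "dy": -33, "dz": -44, "roll": -10}
    - {"gripper": 1, "dx": -5.2, "dy": -36, "dz": -47.5, "roll": -10}
    - {"gripper": 1, "dx": -5, "dy": -37.9, "dz": -50, "roll": -10}
    - {"gripper": 1, "dx": -5, "dy": -37.9, "dz": -50, "roll": -10}
  grip_force: 10

```text
time_s: 3.08
tool_pos: [0.5826, -0.1753, 0.2684]
tcp_rot: [[0.0, 0.468, -0.884], [0.001, -0.884, -0.468], [-1.0, -0.001, -0.001]]
wrist_force: [0.4, -0.8, -0.9]
grip_width: 0.093
```

```bash
python3 - <<'E'
from h import *
s=r.get_state(); print(s["time_s"],s["tool_pos"].round(4),s["joint_pos"].round(0),s["tcp_rot"].round(3).tolist())
print(rel(.582,-.1786,.0105,117.7))
E
```

```text
3.075 [ 0.5826 -0.1753  0.2684] [ 18.  24.  -9. 104.   4.  53. -55.] [[0.0, 0.468, -0.884], [0.001, -0.884, -0.468], [-1.0, -0.001, -0.001]]
([25.79, 0.28, 0.23], 'roll', np.float64(0.2), 'yaw now', np.float64(-62.1))
```

>>> servo_tool:
  rows:
    - {"gripper": 1, "dx": 6, "dy": 0.2, "dz": 0.2, "roll": 0}
    - {"gripper": 1, "dx": 12, "dy": 0.3, "dz": 0.2, "roll": 0}
    - {"gripper": 1, "dx": 17, "dy": 0.3, "dz": 0.2, "roll": 0}
    - {"gripper": 1, "dx": 21, "dy": 0.3, "dz": 0.2, "roll": 0}
    - {"gripper": 1, "dx": 24, "dy": 0.3, "dz": 0.2, "roll": 0}
    - {"gripper": 1, "dx": 25.7, "dy": 0.3, "dz": 0.2, "roll": 0}
    - {"gripper": 1, "dx": 25.7, "dy": 0.3, "dz": 0.2, "roll": 0}
    - {"gripper": -1, "dx": 25.7, "dy": 0.3, "dz": 0.2, "roll": 0}
    - {"gripper": -1, "dx": 25.7, "dy": 0.3, "dz": 0.2, "roll": 0}
    - {"gripper": -1, "dx": 25.7, "dy": 0.3, "dz": 0.2, "roll": 0}
    - {"gripper": -1, "dx": 25.7, "dy": 0.3, "dz": 0.2, "roll": 0}
    - {"gripper": -1, "dx": 25.7, "dy": 0.3, "dz": 0.2, "roll": 0}
  grip_force: 10

```text
time_s: 4.58
tool_pos: [0.5824, -0.1787, 0.0116]
tcp_rot: [[0.001, 0.468, -0.884], [0.001, -0.884, -0.468], [-1.0, -0.001, -0.001]]
wrist_force: [-0.8, -0.2, -0.2]
grip_width: 0.0476
```

```bash
python3 - <<'E'
from h import *
s=r.get_state(); print(s["time_s"],s["grip_width"],s["tool_pos"].round(4),s["wrist_force"])
save(r.read_camera("scene"),"a1.png")
u=np.array([.8854,.4648]); g=s["tool_pos"][:2]
for th in range(0,60,6):
    t=np.radians(th); z=.14*np.sin(t)+.0285*np.cos(t); x=.14*np.cos(t)-.0285*np.sin(t)
    w=g+u*(x-.14); print(th,rel(w[0],w[1],s["tool_pos"][2]+z-.0285)[0])
E
```

```text
4.575 0.04758750844863594 [ 0.5824 -0.1787  0.0116] [-0.82985473 -0.17428226 -0.19347127]
0 [-0.01, 0.01, -0.0]
6 [-1.46, 0.0, 0.37]
12 [-2.86, 0.0, 0.89]
18 [-4.2, -0.0, 1.56]
24 [-5.46, -0.01, 2.36]
30 [-6.63, -0.01, 3.29]
36 [-7.7, -0.01, 4.34]
42 [-8.65, -0.02, 5.49]
48 [-9.48, -0.02, 6.74]
54 [-10.17, -0.03, 8.07]
```

>>> servo_tool:
  rows:
    - {"gripper": -1, "dx": 0, "dy": 0, "dz": 0, "roll": 0}
    - {"gripper": -1, "dx": 0, "dy": 0, "dz": 0, "roll": 0}
    - {"gripper": -1, "dx": 0, "dy": 0, "dz": 0, "roll": 0}
    - {"gripper": -1, "dx": 0, "dy": 0, "dz": 0, "roll": 0}
    - {"gripper": -1, "dx": -1.5, "dy": 0, "dz": 0.4, "roll": 0}
    - {"gripper": -1, "dx": -2.9, "dy": 0, "dz": 0.9, "roll": 0}
    - {"gripper": -1, "dx": -4.2, "dy": 0, "dz": 1.6, "roll": 0}
    - {"gripper": -1, "dx": -4.2, "dy": 0, "dz": 1.6, "roll": 0}
  grip_force: 10

```text
time_s: 5.62
tool_pos: [0.5679, -0.1869, 0.0551]
tcp_rot: [[0.002, 0.467, -0.884], [0.0, -0.884, -0.467], [-1.0, 0.0, -0.002]]
wrist_force: [-0.3, -0.0, -0.6]
grip_width: 0.0305
```

```bash
python3 - <<'E'
from h import *
s=r.get_state(); print(s["time_s"],s["grip_width"],s["tool_pos"].round(4),s["wrist_force"])
p=r.read_camera("scene"); cv2.imwrite("pics/a2.png",cv2.resize(p["color"][100:300,230:450,::-1],None,fx=3,fy=3))
E
```

```text
5.625 0.03048763112074229 [ 0.5679 -0.1869  0.0551] [-0.30070151 -0.00198142 -0.5839654 ]
```

View pics/a2.png

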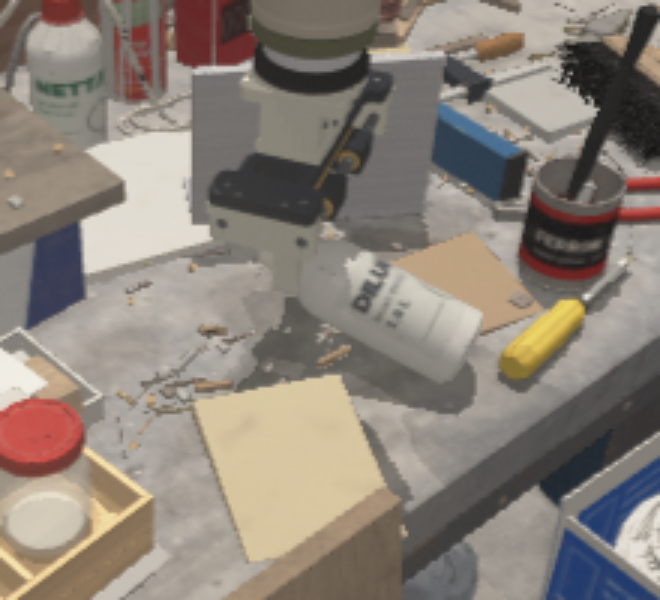

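The crop shows the neck held between the fingers at about (290,265). The bottle is tilting up with its foot still on the bench at about (450,375).

```bash
python3 - <<'E'
from h import *
for d,l in ((.075,0),(.027,0)):
    w=M-px*d+py*l; print(w,rel(w[0],w[1],.1086,57.7))
E
```

```text
[ 0.600125 -0.257175] ([-5.42, 7.74, 0.46], 'roll', np.float64(60.2), 'yaw now', np.float64(-62.1))
[ 0.640685 -0.282855] ([-5.41, 11.9, -1.93], 'roll', np.float64(60.2), 'yaw now', np.float64(-62.1))
```

>>> servo_tool:
  rows:
    - {"gripper": -1, "dx": -1.3, "dy": 0, "dz": 0.8, "roll": 0}
    - {"gripper": -1, "dx": -2.4, "dy": 0, "dz": 1.7, "roll": 0}
    - {"gripper": -1, "dx": -3.5, "dy": 0, "dz": 2.8, "roll": 0}
    - {"gripper": -1, "dx": -4.5, "dy": 0, "dz": 4.0, "roll": 0}
    - {"gripper": -1, "dx": -5.4, "dy": 0, "dz": 5.3, "roll": 0}
    - {"gripper": -1, "dx": -5.4, "dy": 0.6, "dz": 4.9, "roll": 5}
    - {"gripper": -1, "dx": -5.4, "dy": 1.2, "dz": 4.5, "roll": 10}
    - {"gripper": -1, "dx": -5.4, "dy": 1.9, "dz": 4.1, "roll": 15}
    - {"gripper": -1, "dx": -5.4, "dy": 2.6, "dz": 3.7, "roll": 20}
    - {"gripper": -1, "dx": -5.4, "dy": 3.2, "dz": 3.3, "roll": 25}
    - {"gripper": -1, "dx": -5.4, "dy": 3.9, "dz": 2.9, "roll": 30}
    - {"gripper": -1, "dx": -5.4, "dy": 4.5, "dz": 2.5, "roll": 35}
    - {"gripper": -1, "dx": -5.4, "dy": 5.1, "dz": 2.1, "roll": 40}
    - {"gripper": -1, "dx": -5.4, "dy": 5.8, "dz": 1.7, "roll": 45}
    - {"gripper": -1, "dx": -5.4, "dy": 6.4, "dz": 1.3, "roll": 50}
    - {"gripper": -1, "dx": -5.4, "dy": 7.1, "dz": 0.9, "roll": 55}
    - {"gripper": -1, "dx": -5.4, "dy": 7.7, "dz": 0.5, "roll": 60}
    - {"gripper": -1, "dx": -5.4, "dy": 7.7, "dz": 0.5, "roll": 60}
  grip_force: 10

```text
time_s: 7.92
tool_pos: [0.5995, -0.2573, 0.1087]
tcp_rot: [[0.002, -0.532, -0.847], [0.001, -0.847, 0.532], [-1.0, -0.001, -0.001]]
wrist_force: [0.8, 0.3, -0.4]
grip_width: 0.0302
```

```bash
cat >> h.py <<'E'
def bottle(p):
    "bottle points in plate frame (distance along px, py, z)"
    d=r.cut_out("bottle",p)
    if not d: return None
    q=pts(p,cv2.erode(d[0]["region"].astype(np.uint8),np.ones((3,3)))>0); e=q[:,:2]-M
    return np.c_[e@px,e@py,q[:,2]]
def prof(b):
    for a in np.arange(0,.18,.02):
        k=b[(b[:,2]>=a)&(b[:,2]<a+.02)]
        if len(k)>8: print("z",round(a,2),len(k),"px",np.percentile(k[:,0],[2,98]).round(3),"py",np.percentile(k[:,1],[2,98]).round(3))
E
python3 - <<'E'
from h import *
s=r.get_state(); print(s["time_s"],s["grip_width"],s["tool_pos"].round(4),s["wrist_force"],s["joint_pos"].round(0))
p=r.read_camera("scene"); cv2.imwrite("pics/a3.png",cv2.resize(p["color"][100:300,230:450,::-1],None,fx=3,fy=3))
for c in ("scene","top"):
    p=r.read_camera(c);b=bottle(p); print(c); 
    if b is not None: prof(b)
print(rel(*(M-px*.027),.1096,57.7))
E
```

```text
7.925 0.030196267408632974 [ 0.5995 -0.2573  0.1087] [ 0.75365774  0.27579457 -0.43231534] [ 12.  37.   9. 107. -10.  37. -95.]
scene
z 0.02 48 px [-0.181 -0.157] py [-0.022  0.028]
z 0.04 286 px [-0.183 -0.149] py [-0.023  0.028]
z 0.06 311 px [-0.168 -0.131] py [-0.023  0.028]
z 0.08 302 px [-0.15  -0.115] py [-0.023  0.028]
z 0.1 301 px [-0.134 -0.097] py [-0.022  0.028]
z 0.12 231 px [-0.116 -0.077] py [-0.016  0.018]
z 0.14 60 px [-0.083 -0.067] py [-0.01   0.008]
top
([-0.08, -0.01, -4.85], 'roll', np.float64(0.2), 'yaw now', np.float64(-122.1))
```

View pics/a3.png

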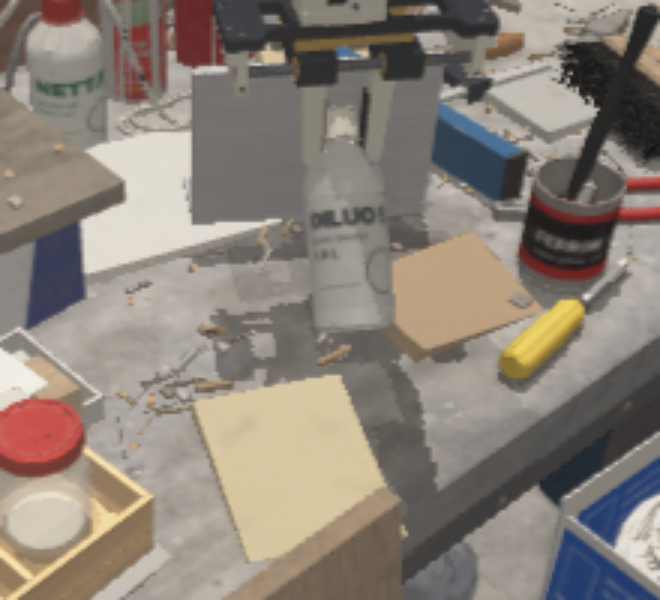

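The crop shows the bottle tilted about 49°, square to the plate, with its neck in the fingers at (340,130) and foot at (350,320). Next I move it in until the cap meets the plate.

>>> servo_tool:
  rows:
    - {"gripper": -1, "dx": -0.2, "dy": 0, "dz": -0.6, "roll": 0}
    - {"gripper": -1, "dx": -0.4, "dy": 0, "dz": -1.2, "roll": 0}
    - {"gripper": -1, "dx": -0.5, "dy": 0, "dz": -1.8, "roll": 0}
    - {"gripper": -1, "dx": -0.5, "dy": 0, "dz": -2.4, "roll": 0}
    - {"gripper": -1, "dx": -0.5, "dy": 0, "dz": -3.0, "roll": 0}
    - {"gripper": -1, "dx": -0.5, "dy": 0, "dz": -3.6, "roll": 0}
    - {"gripper": -1, "dx": -0.5, "dy": 0, "dz": -4.1, "roll": 0}
    - {"gripper": -1, "dx": -0.5, "dy": 0, "dz": -4.5, "roll": 0}
    - {"gripper": -1, "dx": -0.5, "dy": 0, "dz": -4.9, "roll": 0}
    - {"gripper": -1, "dx": -0.5, "dy": 0, "dz": -4.9, "roll": 0}
  grip_force: 10

```text
time_s: 9.43
tool_pos: [0.6383, -0.2815, 0.1134]
tcp_rot: [[-0.004, -0.531, -0.847], [0.004, -0.847, 0.531], [-1.0, -0.001, 0.005]]
wrist_force: [-8.3, 4.6, 2.4]
grip_width: 0.0299
```

```bash
python3 - <<'E'
from h import *
s=r.get_state(); print(s["time_s"],s["grip_width"],s["tool_pos"].round(4),s["wrist_force"], px@s["wrist_force"][:2], (s["tool_pos"][:2]-M)@px)
p=r.read_camera("scene"); prof(bottle(p))
E
```

```text
9.425 0.02989544211453325 [ 0.6383 -0.2815  0.1134] [-8.27801873  4.63307206  2.3922838 ] -9.473619380306873 -0.029762449383665145
z 0.02 47 px [-0.132 -0.108] py [-0.023  0.028]
z 0.04 268 px [-0.132 -0.097] py [-0.023  0.028]
z 0.06 261 px [-0.117 -0.084] py [-0.023  0.027]
z 0.08 249 px [-0.102 -0.074] py [-0.021  0.026]
z 0.1 264 px [-0.086 -0.054] py [-0.025  0.028]
z 0.12 234 px [-0.072 -0.036] py [-0.018  0.022]
z 0.14 83 px [-0.041 -0.025] py [-0.011  0.01 ]
```

>>> servo_tool:
  rows:
    - {"gripper": -0.9, "dx": 0, "dy": 0, "dz": 0, "roll": 0}
    - {"gripper": -0.2, "dx": 0, "dy": 0, "dz": 0, "roll": 0}
    - {"gripper": 0.4, "dx": 0, "dy": 0, "dz": 0, "roll": 0}
    - {"gripper": 0.4, "dx": 0, "dy": 0, "dz": 0, "roll": 0}
    - {"gripper": 0.4, "dx": 0, "dy": 0, "dz": 0, "roll": 0}
    - {"gripper": 0.4, "dx": 0, "dy": 0, "dz": 0, "roll": 0}
    - {"gripper": 0.4, "dx": -2, "dy": 0, "dz": 0, "roll": 0}
    - {"gripper": 0.4, "dx": -5, "dy": 0, "dz": 0, "roll": 0}
    - {"gripper": 0.4, "dx": -8, "dy": 0, "dz": 0, "roll": 0}
    - {"gripper": 0.4, "dx": -9, "dy": 0, "dz": 3, "roll": 0}
    - {"gripper": 0.0, "dx": -9, "dy": 0, "dz": 8, "roll": 0}
    - {"gripper": -0.2, "dx": -9, "dy": 0, "dz": 12, "roll": 0}
    - {"gripper": -0.2, "dx": -9, "dy": 0, "dz": 13.5, "roll": 0}
    - {"gripper": -0.2, "dx": -9, "dy": 0, "dz": 13.5, "roll": 0}

```text
time_s: 11.28
tool_pos: [0.5248, -0.2102, 0.2052]
tcp_rot: [[-0.002, -0.531, -0.848], [0.004, -0.848, 0.531], [-1.0, -0.002, 0.004]]
wrist_force: [0.7, 0.2, -0.5]
grip_width: 0.0375
```

```bash
python3 - <<'E'
from h import *
s=r.get_state(); print(s["time_s"],s["grip_width"],s["tool_pos"].round(4),s["wrist_force"], (s["tool_pos"][:2]-M)@px,(s["tool_pos"][:2]-M)@py)
for c in ("scene","top"):
    p=r.read_camera(c); b=bottle(p)
    if c=="scene": cv2.imwrite("pics/a4.png",cv2.resize(p["color"][100:300,230:450,::-1],None,fx=3,fy=3))
    print(c)
    if b is not None: prof(b)
print(rel(*(M-px*.155),.018,57.7))
E
```

```text
11.275 0.03747056568816105 [ 0.5248 -0.2102  0.2052] [ 0.68878857  0.16171206 -0.50353929] -0.163828012921872 -0.0005938300807031838
scene
z 0.02 58 px [-0.132 -0.109] py [-0.022  0.028]
z 0.04 255 px [-0.131 -0.1  ] py [-0.023  0.027]
z 0.06 259 px [-0.116 -0.083] py [-0.023  0.028]
z 0.08 254 px [-0.103 -0.068] py [-0.02   0.028]
z 0.1 251 px [-0.087 -0.054] py [-0.02   0.028]
z 0.12 192 px [-0.073 -0.034] py [-0.018  0.021]
z 0.14 31 px [-0.038 -0.025] py [0.005 0.012]
top
([18.61, -0.06, -0.87], 'roll', np.float64(0.2), 'yaw now', np.float64(-122.1))
```

View pics/a4.png

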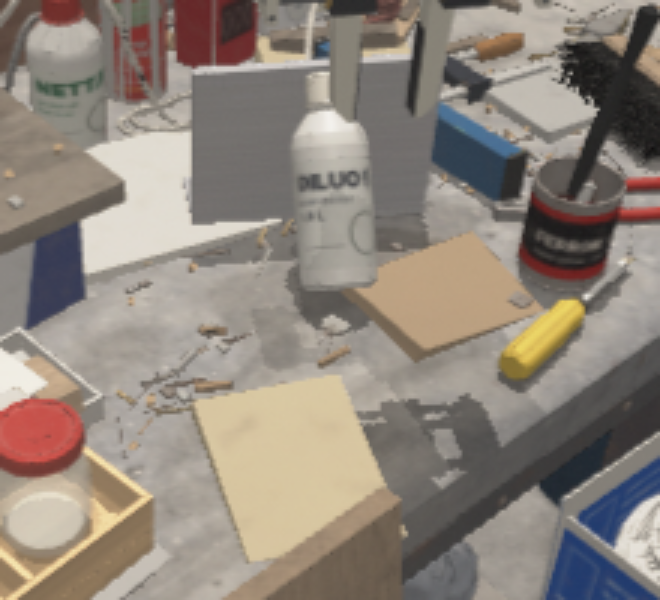

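The crop shows the bottle leaning untouched, its cap at (320,85) on the plate and its foot at (335,280) out on the bench. Next comes a low push on the foot.

>>> servo_tool:
  rows:
    - {"gripper": -0.2, "dx": 5, "dy": -0.3, "dz": 0.5, "roll": 0}
    - {"gripper": -0.2, "dx": 10, "dy": -0.3, "dz": 0.5, "roll": 0}
    - {"gripper": -0.2, "dx": 15, "dy": -0.3, "dz": 0.5, "roll": 0}
    - {"gripper": -0.2, "dx": 17.5, "dy": -0.3, "dz": 0.5, "roll": 0}
    - {"gripper": -0.2, "dx": 18.3, "dy": -0.3, "dz": 0, "roll": 0}
    - {"gripper": -0.2, "dx": 18.3, "dy": -0.3, "dz": -1, "roll": 0}
    - {"gripper": -0.2, "dx": 18.3, "dy": -0.3, "dz": -2, "roll": 0}
    - {"gripper": -0.2, "dx": 18.3, "dy": -0.3, "dz": -2.6, "roll": 0}
    - {"gripper": -0.2, "dx": 18.3, "dy": -0.3, "dz": -3.0, "roll": 0}
    - {"gripper": -0.2, "dx": 18.2, "dy": -0.3, "dz": -3.3, "roll": 0}
    - {"gripper": -0.2, "dx": 18, "dy": -0.3, "dz": -3.6, "roll": 0}
    - {"gripper": -0.2, "dx": 17.8, "dy": -0.3, "dz": -3.9, "roll": 0}
    - {"gripper": -0.2, "dx": 17.6, "dy": -0.3, "dz": -4.2, "roll": 0}
    - {"gripper": -0.2, "dx": 17.4, "dy": -0.3, "dz": -4.5, "roll": 0}
    - {"gripper": -0.2, "dx": 17.2, "dy": -0.3, "dz": -4.7, "roll": 0}
    - {"gripper": -0.2, "dx": 17.2, "dy": -0.3, "dz": -4.8, "roll": 0}
  grip_force: 20

```text
time_s: 13.48
tool_pos: [0.567, -0.2332, 0.032]
tcp_rot: [[-0.003, -0.531, -0.847], [0.004, -0.847, 0.531], [-1.0, -0.001, 0.005]]
wrist_force: [-4.6, 2.7, -0.2]
grip_width: 0.0371
```

```bash
python3 - <<'E'
from h import *
s=r.get_state(); print(s["time_s"],s["grip_width"],s["tool_pos"].round(4),s["wrist_force"], (s["tool_pos"][:2]-M)@px,(s["tool_pos"][:2]-M)@py)
p=r.read_camera("scene"); b=bottle(p); prof(b)
cv2.imwrite("pics/a5.png",cv2.resize(p["color"][100:300,230:450,::-1],None,fx=3,fy=3))
E
```

```text
13.475 0.03711352046417005 [ 0.567  -0.2332  0.032 ] [-4.56590682  2.66621729 -0.2378436 ] -0.11587344815205335 0.002546749040856229
z 0.02 42 px [-0.124 -0.115] py [-0.011  0.016]
z 0.04 120 px [-0.121 -0.107] py [-0.012  0.014]
z 0.06 130 px [-0.11  -0.092] py [-0.019  0.011]
z 0.08 35 px [-0.098 -0.081] py [-0.017  0.005]
```

>>> servo_tool:
  rows:
    - {"gripper": -0.2, "dx": 0, "dy": 0, "dz": 1, "roll": 0}
    - {"gripper": -0.2, "dx": -2, "dy": 0, "dz": 3, "roll": 0}
    - {"gripper": -0.2, "dx": -5, "dy": 0, "dz": 3, "roll": 0}
    - {"gripper": -0.2, "dx": -6, "dy": 0, "dz": 1, "roll": 0}
    - {"gripper": -0.2, "dx": -6, "dy": 0, "dz": -1, "roll": 0}
    - {"gripper": -0.2, "dx": -6, "dy": 0, "dz": -2.5, "roll": 0}
    - {"gripper": -0.2, "dx": -6, "dy": 0, "dz": -3.2, "roll": 0}
    - {"gripper": -0.2, "dx": -6, "dy": 0, "dz": -3.5, "roll": 0}
    - {"gripper": -0.2, "dx": -6, "dy": 0, "dz": -3.8, "roll": 0}
    - {"gripper": -0.2, "dx": -6, "dy": 0, "dz": -4.1, "roll": 0}
    - {"gripper": -0.2, "dx": -6, "dy": 0, "dz": -4.4, "roll": 0}
    - {"gripper": -0.2, "dx": -6, "dy": 0, "dz": -4.7, "roll": 0}
    - {"gripper": -0.2, "dx": -6, "dy": 0, "dz": -5.0, "roll": 0}
    - {"gripper": -0.2, "dx": -6, "dy": 0, "dz": -5.2, "roll": 0}

```text
time_s: 15.32
tool_pos: [0.6002, -0.2541, 0.0904]
tcp_rot: [[-0.025, -0.531, -0.847], [0.016, -0.848, 0.53], [-1.0, -0.0, 0.03]]
wrist_force: [-31.9, 20.6, 27.7]
grip_width: 0.0377
```

```bash
python3 - <<'E'
from h import *
s=r.get_state(); print(s["time_s"],s["grip_width"],s["tool_pos"].round(4),s["wrist_force"], (s["tool_pos"][:2]-M)@px,(s["tool_pos"][:2]-M)@py)
p=r.read_camera("scene"); b=bottle(p); prof(b)
cv2.imwrite("pics/a6.png",cv2.resize(p["color"][100:300,230:450,::-1],None,fx=3,fy=3))
E
```

```text
15.325 0.03767300012745612 [ 0.6002 -0.2541  0.0904] [-31.86633409  20.63378413  27.68468277] -0.07662801193129613 0.0026517140883129814
z 0.02 83 px [-0.123 -0.098] py [-0.022  0.028]
z 0.04 240 px [-0.12  -0.092] py [-0.024  0.028]
z 0.06 236 px [-0.108 -0.081] py [-0.021  0.027]
z 0.08 167 px [-0.096 -0.079] py [-0.017  0.023]
z 0.1 129 px [-0.083 -0.068] py [-0.012  0.014]
z 0.12 162 px [-0.071 -0.038] py [-0.015  0.012]
```

View pics/a6.png

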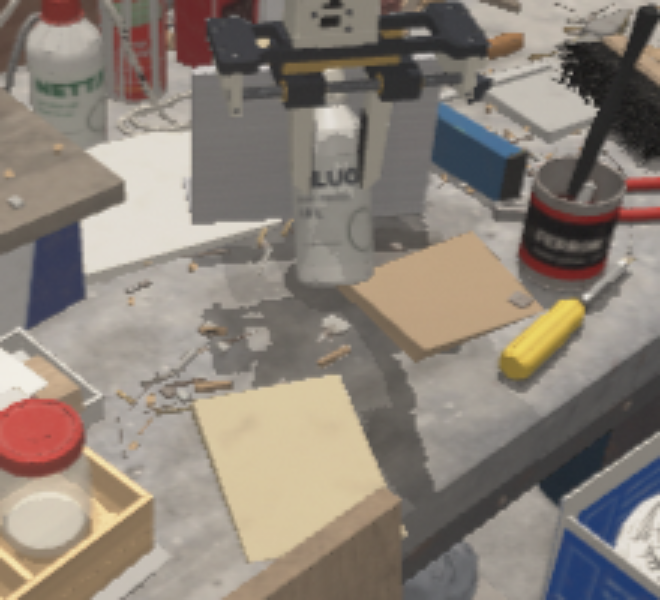

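The crop shows the bottle still leaning at about 59° with the fingers jammed high on its back, so bench friction is too high for a high push at this angle. I'll back off and push low with shut fingers first.

>>> servo_tool:
  rows:
    - {"gripper": -0.2, "dx": 0, "dy": 0, "dz": 1, "roll": 0}
    - {"gripper": -1, "dx": 0, "dy": 0, "dz": 3, "roll": 0}
    - {"gripper": -1, "dx": 0, "dy": 0, "dz": 6, "roll": 0}
    - {"gripper": -1, "dx": 2, "dy": 0, "dz": 8.5, "roll": 0}
    - {"gripper": -1, "dx": 4, "dy": 0, "dz": 8.5, "roll": 0}
    - {"gripper": -1, "dx": 4, "dy": 0, "dz": 8.5, "roll": 0}

```text
time_s: 16.18
tool_pos: [0.5266, -0.2081, 0.0522]
tcp_rot: [[-0.027, -0.53, -0.847], [0.016, -0.848, 0.53], [-1.0, 0.0, 0.031]]
wrist_force: [0.2, 0.1, 0.6]
grip_width: 0.0003
```

```bash
python3 - <<'E'
from h import *
s=r.get_state(); print(s["time_s"],s["grip_width"],s["tool_pos"].round(4),s["wrist_force"], (s["tool_pos"][:2]-M)@px,(s["tool_pos"][:2]-M)@py,s["tcp_rot"].round(3).tolist())
p=r.read_camera("scene"); b=bottle(p); prof(b)
for d,z in ((.15,.03),(.13,.03),(.12,.032),(.1145,.036)): print(d,rel(*(M-px*d+py*.0025),z,57.7))
E
```

```text
16.175 0.0002883458381187576 [ 0.5266 -0.2081  0.0522] [0.16243715 0.12451533 0.63284911] -0.1633977100991125 0.0021654789344558584 [[-0.027, -0.53, -0.847], [0.016, -0.848, 0.53], [-1.0, 0.0, 0.031]]
z 0.02 52 px [-0.121 -0.098] py [0.01  0.028]
z 0.04 106 px [-0.118 -0.089] py [0.009 0.028]
z 0.06 73 px [-0.107 -0.086] py [0.008 0.028]
z 0.08 34 px [-0.083 -0.068] py [0.016 0.028]
0.15 ([2.29, -0.02, -1.29], 'roll', np.float64(0.2), 'yaw now', np.float64(-122.1))
0.13 ([2.23, -0.01, -3.29], 'roll', np.float64(0.2), 'yaw now', np.float64(-122.1))
0.12 ([2.0, -0.01, -4.28], 'roll', np.float64(0.2), 'yaw now', np.float64(-122.1))
0.1145 ([1.59, -0.0, -4.82], 'roll', np.float64(0.2), 'yaw now', np.float64(-122.1))
```

>>> servo_tool:
  rows:
    - {"gripper": -1, "dx": 2.2, "dy": 0, "dz": -1.3, "roll": 0}
    - {"gripper": -1, "dx": 2.2, "dy": 0, "dz": -2.4, "roll": 0}
    - {"gripper": -1, "dx": 2.2, "dy": 0, "dz": -3.2, "roll": 0}
    - {"gripper": -1, "dx": 2.1, "dy": 0, "dz": -3.6, "roll": 0}
    - {"gripper": -1, "dx": 2.0, "dy": 0, "dz": -4.0, "roll": 0}
    - {"gripper": -1, "dx": 1.9, "dy": 0, "dz": -4.3, "roll": 0}
    - {"gripper": -1, "dx": 1.8, "dy": 0, "dz": -4.6, "roll": 0}
    - {"gripper": -1, "dx": 1.6, "dy": 0, "dz": -4.8, "roll": 0}
    - {"gripper": -1, "dx": 1.6, "dy": 0, "dz": -4.9, "roll": 0}

```text
time_s: 17.4
tool_pos: [0.5689, -0.2345, 0.0361]
tcp_rot: [[-0.024, -0.531, -0.847], [0.016, -0.847, 0.531], [-1.0, -0.0, 0.029]]
wrist_force: [-3.2, 2.2, 0.2]
grip_width: 0.0007
```

```bash
python3 - <<'E'
from h import *
s=r.get_state(); print(s["time_s"],s["grip_width"],s["tool_pos"].round(4),s["wrist_force"], (s["tool_pos"][:2]-M)@px,(s["tool_pos"][:2]-M)@py,s["tcp_rot"].round(3).tolist())
for c in ("scene","top"):
    p=r.read_camera(c); b=bottle(p); print(c)
    if b is not None:prof(b)
E
```

```text
17.4 0.0006644201389588422 [ 0.5689 -0.2345  0.0361] [-3.24373534  2.17039345  0.18123662] -0.11355489352896014 0.0024039879667917333 [[-0.024, -0.531, -0.847], [0.016, -0.847, 0.531], [-1.0, -0.0, 0.029]]
scene
z 0.02 40 px [-0.106 -0.084] py [0.016 0.028]
z 0.04 59 px [-0.097 -0.071] py [0.018 0.029]
z 0.06 61 px [-0.087 -0.067] py [0.018 0.029]
z 0.08 11 px [-0.077 -0.055] py [0.018 0.029]
top
```

```bash
python3 - <<'E'
from h import *
for d,z in ((.15,.04),(.145,.094),(.075,.094),(.06,.094)): print(d,rel(*(M-px*d+py*.0025),z,57.7))
E
```

```text
0.15 ([-0.3, -0.02, 3.66], 'roll', np.float64(0.2), 'yaw now', np.float64(-122.1))
0.145 ([-5.71, -0.02, 3.31], 'roll', np.float64(0.2), 'yaw now', np.float64(-122.1))
0.075 ([-5.91, 0.01, -3.69], 'roll', np.float64(0.2), 'yaw now', np.float64(-122.1))
0.06 ([-5.96, 0.02, -5.19], 'roll', np.float64(0.2), 'yaw now', np.float64(-122.1))
```

>>> servo_tool:
  rows:
    - {"gripper": -1, "dx": 0, "dy": 0, "dz": 1, "roll": 0}
    - {"gripper": -0.2, "dx": -0.3, "dy": 0, "dz": 3.3, "roll": 0}
    - {"gripper": -0.2, "dx": -3, "dy": 0, "dz": 3.3, "roll": 0}
    - {"gripper": -0.2, "dx": -5.7, "dy": 0, "dz": 3, "roll": 0}
    - {"gripper": -0.2, "dx": -5.8, "dy": 0, "dz": 1, "roll": 0}
    - {"gripper": -0.2, "dx": -5.8, "dy": 0, "dz": -1.5, "roll": 0}
    - {"gripper": -0.2, "dx": -5.9, "dy": 0, "dz": -3, "roll": 0}
    - {"gripper": -0.2, "dx": -5.9, "dy": 0, "dz": -3.7, "roll": 0}
    - {"gripper": -0.2, "dx": -5.9, "dy": 0, "dz": -4.0, "roll": 0}
    - {"gripper": -0.2, "dx": -5.9, "dy": 0, "dz": -4.3, "roll": 0}
    - {"gripper": -0.2, "dx": -5.9, "dy": 0, "dz": -4.6, "roll": 0}

```text
time_s: 18.98
tool_pos: [0.6062, -0.2581, 0.093]
tcp_rot: [[-0.03, -0.531, -0.847], [0.019, -0.847, 0.53], [-0.999, 0.0, 0.036]]
wrist_force: [-11.1, 6.1, 7.2]
grip_width: 0.0373
```

```bash
python3 - <<'E'
from h import *
s=r.get_state(); print(s["time_s"],s["grip_width"],s["tool_pos"].round(4),s["wrist_force"], (s["tool_pos"][:2]-M)@px,(s["tool_pos"][:2]-M)@py,s["tcp_rot"].round(3).tolist())
for c in ("scene",):
    p=r.read_camera(c); b=bottle(p); print(c)
    if b is not None:prof(b)
E
```

```text
18.975 0.03734442937894635 [ 0.6062 -0.2581  0.093 ] [-11.14219228   6.09874603   7.20839303] -0.06941420602074778 0.0024589019450708648 [[-0.03, -0.531, -0.847], [0.019, -0.847, 0.53], [-0.999, 0.0, 0.036]]
scene
z 0.02 118 px [-0.111 -0.086] py [-0.021  0.028]
z 0.04 219 px [-0.106 -0.078] py [-0.021  0.028]
z 0.06 228 px [-0.096 -0.067] py [-0.022  0.029]
z 0.08 167 px [-0.086 -0.069] py [-0.02   0.025]
z 0.1 133 px [-0.078 -0.062] py [-0.012  0.015]
z 0.12 151 px [-0.066 -0.041] py [-0.014  0.013]
z 0.14 40 px [-0.044 -0.032] py [-0.01   0.005]
```

```bash
python3 - <<'E'
from h import *
for d,z in ((.14,.094),(.14,.045),(.11,.045),(.09,.045),(.081,.045)): print(d,rel(*(M-px*d+py*.003),z,57.7))
E
```

```text
0.14 ([0.16, -0.09, 7.05], 'roll', np.float64(0.2), 'yaw now', np.float64(-122.1))
0.14 ([5.06, -0.09, 6.87], 'roll', np.float64(0.2), 'yaw now', np.float64(-122.1))
0.11 ([4.95, -0.08, 3.88], 'roll', np.float64(0.2), 'yaw now', np.float64(-122.1))
0.09 ([4.88, -0.07, 1.88], 'roll', np.float64(0.2), 'yaw now', np.float64(-122.1))
0.081 ([4.84, -0.06, 0.98], 'roll', np.float64(0.2), 'yaw now', np.float64(-122.1))
```

>>> servo_tool:
  rows:
    - {"gripper": -0.2, "dx": 0, "dy": 0, "dz": 1, "roll": 0}
    - {"gripper": -1, "dx": 0, "dy": 0, "dz": 4, "roll": 0}
    - {"gripper": -1, "dx": 0.5, "dy": -0.1, "dz": 7, "roll": 0}
    - {"gripper": -1, "dx": 4, "dy": -0.1, "dz": 7, "roll": 0}
    - {"gripper": -1, "dx": 5, "dy": -0.1, "dz": 6, "roll": 0}
    - {"gripper": -1, "dx": 5, "dy": -0.1, "dz": 4.5, "roll": 0}
    - {"gripper": -1, "dx": 4.9, "dy": -0.1, "dz": 3.8, "roll": 0}
    - {"gripper": -1, "dx": 4.9, "dy": -0.1, "dz": 3.4, "roll": 0}
    - {"gripper": -1, "dx": 4.9, "dy": -0.1, "dz": 3.0, "roll": 0}
    - {"gripper": -1, "dx": 4.9, "dy": -0.1, "dz": 2.6, "roll": 0}
    - {"gripper": -1, "dx": 4.9, "dy": -0.1, "dz": 2.2, "roll": 0}
    - {"gripper": -1, "dx": 4.9, "dy": -0.1, "dz": 1.9, "roll": 0}

```text
time_s: 20.58
tool_pos: [0.5889, -0.2461, 0.0447]
tcp_rot: [[-0.031, -0.531, -0.847], [0.019, -0.848, 0.53], [-0.999, 0.0, 0.037]]
wrist_force: [-5.3, 2.6, -2.8]
grip_width: 0.0005
```

```bash
python3 - <<'E'
from h import *
s=r.get_state(); print(s["time_s"],s["grip_width"],s["tool_pos"].round(4),s["wrist_force"], (s["tool_pos"][:2]-M)@px,(s["tool_pos"][:2]-M)@py,s["tcp_rot"].round(3).tolist())
for c in ("scene",):
    p=r.read_camera(c); b=bottle(p); print(c)
    if b is not None:prof(b)
print(rel(*(M-px*.081+py*.003),.045,57.7))
cv2.imwrite("pics/a7.png",cv2.resize(p["color"][100:300,230:450,::-1],None,fx=3,fy=3))
E
```

```text
20.575 0.0004977982956353557 [ 0.5889 -0.2461  0.0447] [-5.32340265  2.63904522 -2.80372224] -0.090410222222787 0.003328585473075067 [[-0.031, -0.531, -0.847], [0.019, -0.848, 0.53], [-0.999, 0.0, 0.037]]
scene
z 0.02 121 px [-0.092 -0.066] py [-0.021  0.029]
z 0.04 60 px [-0.079 -0.057] py [-0.024  0.029]
z 0.06 52 px [-0.073 -0.051] py [0.019 0.029]
z 0.08 35 px [-0.064 -0.048] py [0.019 0.029]
([-0.08, 0.04, -0.94], 'roll', np.float64(0.2), 'yaw now', np.float64(-122.1))
```

View pics/a7.png

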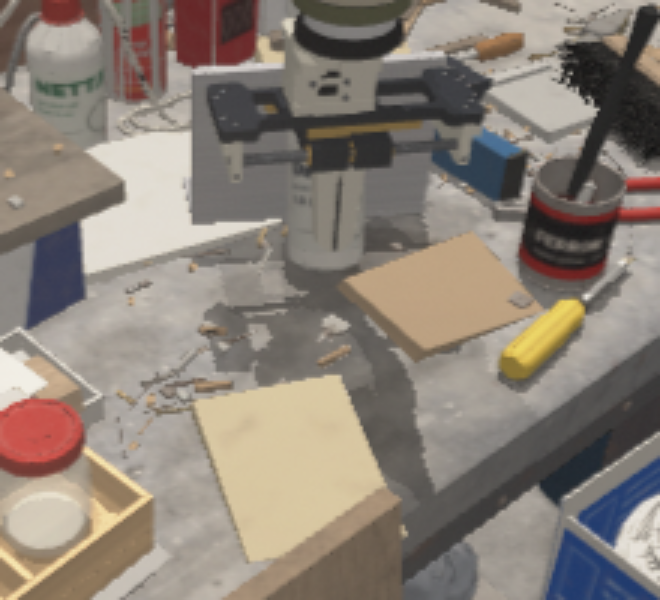

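The crop shows the shut fingers behind the bottle at (335,210), its foot at (325,260), and the bottle leaning at about 70° — the low push is working.

>>> servo_tool:
  rows:
    - {"gripper": -1, "dx": 0, "dy": 0, "dz": -0.4, "roll": 0}
    - {"gripper": -1, "dx": 0, "dy": 0, "dz": -0.7, "roll": 0}
    - {"gripper": -1, "dx": 0, "dy": 0, "dz": -1.0, "roll": 0}
    - {"gripper": -1, "dx": 0, "dy": 0, "dz": -1.2, "roll": 0}
    - {"gripper": -1, "dx": 0, "dy": 0, "dz": -1.3, "roll": 0}

```text
time_s: 21.3
tool_pos: [0.5984, -0.2523, 0.044]
tcp_rot: [[-0.034, -0.531, -0.847], [0.021, -0.847, 0.53], [-0.999, 0.001, 0.04]]
wrist_force: [-11.0, 6.5, 4.8]
grip_width: 0.0008
```

```bash
python3 - <<'E'
from h import *
s=r.get_state(); print(s["time_s"],s["grip_width"],s["tool_pos"].round(4),s["wrist_force"], s["torque"],(s["tool_pos"][:2]-M)@px,(s["tool_pos"][:2]-M)@py,s["tcp_rot"].round(3).tolist())
for c in ("scene",):
    p=r.read_camera(c); b=bottle(p); print(c)
    if b is not None:prof(b)
E
```

```text
21.3 0.0008490528961681026 [ 0.5984 -0.2523  0.044 ] [-11.04130463   6.48798021   4.79605419] [ 1.01344999  1.74787025 -0.04190967] -0.07910017185152318 0.003138677310717153 [[-0.034, -0.531, -0.847], [0.021, -0.847, 0.53], [-0.999, 0.001, 0.04]]
scene
z 0.0 36 px [-0.079 -0.058] py [-0.015  0.028]
z 0.02 158 px [-0.078 -0.053] py [-0.025  0.029]
z 0.04 68 px [-0.07  -0.048] py [-0.024  0.029]
z 0.06 40 px [-0.063 -0.047] py [0.02  0.028]
z 0.08 34 px [-0.058 -0.044] py [0.021 0.028]
```

>>> servo_tool:
  rows:
    - {"gripper": -1, "dx": 0, "dy": 0, "dz": 0.4, "roll": 0}
    - {"gripper": -1, "dx": 0, "dy": 0, "dz": 0.9, "roll": 0}
    - {"gripper": -1, "dx": 0, "dy": 0, "dz": 1.4, "roll": 0}
    - {"gripper": -1, "dx": 0, "dy": 0, "dz": 2, "roll": 0}
    - {"gripper": -1, "dx": 0, "dy": 0, "dz": 2.8, "roll": 0}
    - {"gripper": -0.2, "dx": 0, "dy": 0, "dz": 4, "roll": 0}
    - {"gripper": -0.2, "dx": 0, "dy": 0, "dz": 5.5, "roll": 0}
    - {"gripper": -0.2, "dx": -3, "dy": 0, "dz": 5.5, "roll": 0}
    - {"gripper": -0.2, "dx": -4.5, "dy": 0, "dz": 5.5, "roll": 0}
    - {"gripper": -0.2, "dx": -4.5, "dy": 0, "dz": 5.5, "roll": 0}

```text
time_s: 22.65
tool_pos: [0.5539, -0.2242, 0.0923]
tcp_rot: [[-0.032, -0.531, -0.847], [0.02, -0.847, 0.531], [-0.999, -0.0, 0.037]]
wrist_force: [0.4, 1.4, -0.5]
grip_width: 0.0368
```

```bash
python3 - <<'E'
from h import *
s=r.get_state(); print(s["time_s"],s["grip_width"],s["tool_pos"].round(4),s["wrist_force"], (s["tool_pos"][:2]-M)@px,(s["tool_pos"][:2]-M)@py,s["tcp_rot"].round(3).tolist())
for c in ("scene","top"):
    p=r.read_camera(c); b=bottle(p); print(c)
    if b is not None:prof(b)
for d,z in ((.082,.089),(.07,.089),(.052,.096)): print(d,rel(*(M-px*d+py*.003),z,57.7))
E
```

```text
22.65 0.0368432036671631 [ 0.5539 -0.2242  0.0923] [ 0.3790054   1.35762524 -0.54678164] -0.1317701111362829 0.003128477121927764 [[-0.032, -0.531, -0.847], [0.02, -0.847, 0.531], [-0.999, -0.0, 0.037]]
scene
z 0.0 72 px [-0.083 -0.057] py [-0.016  0.029]
z 0.02 145 px [-0.082 -0.06 ] py [-0.019  0.028]
z 0.04 117 px [-0.082 -0.058] py [-0.021  0.028]
z 0.06 85 px [-0.082 -0.058] py [-0.022  0.029]
z 0.08 85 px [-0.082 -0.06 ] py [-0.02   0.029]
z 0.1 79 px [-0.082 -0.058] py [-0.021  0.029]
z 0.12 35 px [-0.08  -0.066] py [-0.019 -0.002]
top
0.082 ([-0.06, 0.01, -5.08], 'roll', np.float64(0.2), 'yaw now', np.float64(-122.1))
0.07 ([-0.11, 0.02, -6.28], 'roll', np.float64(0.2), 'yaw now', np.float64(-122.1))
0.052 ([-0.88, 0.02, -8.05], 'roll', np.float64(0.2), 'yaw now', np.float64(-122.1))
```

>>> servo_tool:
  rows:
    - {"gripper": -0.2, "dx": 0.1, "dy": 0, "dz": -3, "roll": 0}
    - {"gripper": -0.2, "dx": 0.1, "dy": 0, "dz": -5, "roll": 0}
    - {"gripper": -0.2, "dx": 0.1, "dy": 0, "dz": -5.8, "roll": 0}
    - {"gripper": -0.2, "dx": 0, "dy": 0, "dz": -6.2, "roll": 0}
    - {"gripper": -0.2, "dx": 0, "dy": 0, "dz": -6.6, "roll": 0}
    - {"gripper": -0.2, "dx": 0, "dy": 0, "dz": -7.0, "roll": 0}
    - {"gripper": -0.2, "dx": 0, "dy": 0, "dz": -7.3, "roll": 0}
    - {"gripper": -0.2, "dx": -0.1, "dy": 0, "dz": -7.5, "roll": 0}
    - {"gripper": -0.2, "dx": -0.3, "dy": 0, "dz": -7.7, "roll": 0}
    - {"gripper": -0.2, "dx": -0.5, "dy": 0, "dz": -7.9, "roll": 0}
    - {"gripper": -0.2, "dx": -0.7, "dy": 0, "dz": -8.0, "roll": 0}

```text
time_s: 24.22
tool_pos: [0.6177, -0.2646, 0.0927]
tcp_rot: [[-0.042, -0.531, -0.847], [0.024, -0.848, 0.53], [-0.999, 0.002, 0.048]]
wrist_force: [-7.6, 4.8, -3.9]
grip_width: 0.0373
```

```bash
python3 - <<'E'
from h import *
s=r.get_state(); print(s["time_s"],s["grip_width"],s["tool_pos"].round(4),s["wrist_force"], (s["tool_pos"][:2]-M)@px,(s["tool_pos"][:2]-M)@py,s["tcp_rot"].round(3).tolist())
for c in ("scene",):
    p=r.read_camera(c); b=bottle(p); print(c)
    if b is not None:prof(b)
E
```

```text
24.225 0.03732513115239477 [ 0.6177 -0.2646  0.0927] [-7.60380564  4.82409371 -3.92047589] -0.056188997178356084 0.0031657735093998385 [[-0.042, -0.531, -0.847], [0.024, -0.848, 0.53], [-0.999, 0.002, 0.048]]
scene
z 0.0 27 px [-0.079 -0.062] py [-0.015  0.026]
z 0.02 178 px [-0.078 -0.044] py [-0.021  0.029]
z 0.04 179 px [-0.076 -0.049] py [-0.022  0.029]
z 0.06 183 px [-0.071 -0.049] py [-0.023  0.028]
z 0.08 131 px [-0.068 -0.056] py [-0.017  0.021]
z 0.1 114 px [-0.065 -0.055] py [-0.013  0.016]
z 0.12 147 px [-0.059 -0.038] py [-0.014  0.015]
z 0.14 83 px [-0.044 -0.032] py [-0.011  0.013]
```

>>> servo_tool:
  rows:
    - {"gripper": -0.2, "dx": -0.1, "dy": 0, "dz": -0.5, "roll": 0}
    - {"gripper": -0.2, "dx": -0.2, "dy": 0, "dz": -0.8, "roll": 0}
    - {"gripper": -0.2, "dx": -0.4, "dy": 0, "dz": -1.0, "roll": 0}
    - {"gripper": -0.2, "dx": -0.6, "dy": 0, "dz": -1.2, "roll": 0}

```text
time_s: 24.82
tool_pos: [0.6181, -0.2649, 0.0936]
tcp_rot: [[-0.063, -0.53, -0.846], [0.036, -0.848, 0.529], [-0.997, 0.003, 0.073]]
wrist_force: [-23.1, 14.7, -13.7]
grip_width: 0.0373
```

```bash
python3 - <<'E'
from h import *
s=r.get_state(); print(s["time_s"],s["grip_width"],s["tool_pos"].round(4),s["wrist_force"], (s["tool_pos"][:2]-M)@px,(s["tool_pos"][:2]-M)@py,s["tcp_rot"].round(3).tolist())
for c in ("scene",):
    p=r.read_camera(c); b=bottle(p); print(c)
    if b is not None:prof(b)
E
```

```text
24.825 0.0372570384092518 [ 0.6181 -0.2649  0.0936] [-23.11366814  14.73431496 -13.69348441] -0.0557249313680611 0.003072524535594253 [[-0.063, -0.53, -0.846], [0.036, -0.848, 0.529], [-0.997, 0.003, 0.073]]
scene
z 0.0 17 px [-0.077 -0.06 ] py [-0.011  0.026]
z 0.02 176 px [-0.079 -0.053] py [-0.022  0.029]
z 0.04 188 px [-0.075 -0.048] py [-0.024  0.029]
z 0.06 188 px [-0.071 -0.045] py [-0.023  0.029]
z 0.08 149 px [-0.068 -0.048] py [-0.019  0.028]
z 0.1 125 px [-0.064 -0.052] py [-0.012  0.018]
z 0.12 154 px [-0.059 -0.037] py [-0.015  0.015]
z 0.14 103 px [-0.042 -0.03 ] py [-0.013  0.012]
z 0.16 17 px [-0.038 -0.017] py [-0.006  0.006]
```

```bash
python3 - <<'E'
from h import *
for d,z in ((.09,.094),(.09,.0895),(.07,.0895),(.06,.0895),(.05,.0895),(.045,.0895)): print(d,rel(*(M-px*d+py*.003),z,57.7))
E
```

```text
0.09 ([0.2, -0.01, 3.43], 'roll', np.float64(0.3), 'yaw now', np.float64(-122.0))
0.09 ([0.65, -0.01, 3.39], 'roll', np.float64(0.3), 'yaw now', np.float64(-122.0))
0.07 ([0.5, 0.0, 1.4], 'roll', np.float64(0.3), 'yaw now', np.float64(-122.0))
0.06 ([0.43, 0.01, 0.4], 'roll', np.float64(0.3), 'yaw now', np.float64(-122.0))
0.05 ([0.35, 0.01, -0.6], 'roll', np.float64(0.3), 'yaw now', np.float64(-122.0))
0.045 ([0.32, 0.02, -1.1], 'roll', np.float64(0.3), 'yaw now', np.float64(-122.0))
```

>>> servo_tool:
  rows:
    - {"gripper": -0.2, "dx": 0.1, "dy": 0, "dz": 0.6, "roll": 0}
    - {"gripper": -0.2, "dx": 0.2, "dy": 0, "dz": 1.5, "roll": 0}
    - {"gripper": -0.2, "dx": 0.3, "dy": 0, "dz": 3.0, "roll": 0}
    - {"gripper": -0.2, "dx": 0.6, "dy": 0, "dz": 3.4, "roll": 0}
    - {"gripper": -0.2, "dx": 0.6, "dy": 0, "dz": 3.0, "roll": 0}
    - {"gripper": -0.2, "dx": 0.6, "dy": 0, "dz": 2.2, "roll": 0}
    - {"gripper": -0.2, "dx": 0.5, "dy": 0, "dz": 1.4, "roll": 0}
    - {"gripper": -0.2, "dx": 0.5, "dy": 0, "dz": 0.8, "roll": 0}
    - {"gripper": -0.2, "dx": 0.4, "dy": 0, "dz": 0.3, "roll": 0}
    - {"gripper": -0.2, "dx": 0.4, "dy": 0, "dz": -0.2, "roll": 0}
    - {"gripper": -0.2, "dx": 0.4, "dy": 0, "dz": -0.6, "roll": 0}

```text
time_s: 26.3
tool_pos: [0.6175, -0.2646, 0.0892]
tcp_rot: [[-0.075, -0.53, -0.845], [0.042, -0.848, 0.528], [-0.996, 0.004, 0.086]]
wrist_force: [-24.6, 14.4, 27.0]
grip_width: 0.0367
```

```bash
python3 - <<'E'
from h import *
s=r.get_state(); print(s["time_s"],s["grip_width"],s["tool_pos"].round(4),s["wrist_force"], (s["tool_pos"][:2]-M)@px,(s["tool_pos"][:2]-M)@py,s["tcp_rot"].round(3).tolist())
for c in ("scene",):
    p=r.read_camera(c); b=bottle(p); print(c)
    if b is not None:prof(b)
cv2.imwrite("pics/a8.png",cv2.resize(p["color"][100:300,230:450,::-1],None,fx=3,fy=3))
E
```

```text
26.3 0.03670952806188409 [ 0.6175 -0.2646  0.0892] [-24.64317314  14.42145454  27.00663654] -0.05638779360019333 0.003064357897223466 [[-0.075, -0.53, -0.845], [0.042, -0.848, 0.528], [-0.996, 0.004, 0.086]]
scene
z 0.0 26 px [-0.078 -0.046] py [-0.011  0.029]
z 0.02 173 px [-0.079 -0.052] py [-0.022  0.029]
z 0.04 186 px [-0.075 -0.049] py [-0.024  0.029]
z 0.06 183 px [-0.071 -0.049] py [-0.022  0.028]
z 0.08 140 px [-0.067 -0.056] py [-0.017  0.026]
z 0.1 110 px [-0.063 -0.053] py [-0.012  0.017]
z 0.12 143 px [-0.06  -0.038] py [-0.013  0.015]
z 0.14 75 px [-0.044 -0.033] py [-0.01   0.013]
```

View pics/a8.png

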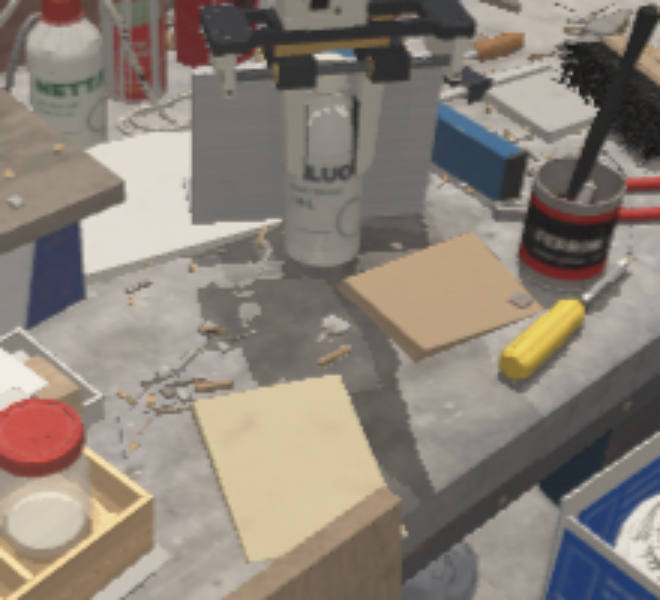

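The crop shows the bottle leaning at about 79°, with the gripper body catching the cap at (330,100) because the tool has tilted about 5° under load. I'll look at what stands behind the plate, to use its back for undoing that tilt.

```bash
python3 - <<'E'
from h import *
p=r.read_camera("top"); q=pts(p,p["z_map"]>0); e=q[:,:2]-M; X=e@px; Y=e@py
for a in np.arange(0,.14,.01):
    row=[]
    for b in np.arange(-.12,.12,.02):
        k=(X>=a)&(X<a+.01)&(Y>=b)&(Y<b+.02); row.append(f"{q[k,2].max()*1000:4.0f}" if k.any() else "   .")
    print(round(a,2)," ".join(row))
for d,z in ((.09,.094),(.09,.19),(-.04,.19),(-.04,.12),(-.01,.12)): print(d,rel(*(M-px*d+py*.0),z,57.7))
E
```

```text
0.0   27   75   92    .  471  463  462  464  465  151  151   11
0.01   -2    .    .    .  461  456  450  151  445  152  150   12
0.02    .    .    .    .    .  438    .    .  130  131   12   12
0.03    .    .    .    .    .    .    .    .    .    .   12   11
0.04    .    .    .    .    .    .    .    .    .    .   14   11
0.05    .    .    .    .    .    .    .    .    .    .   13   11
0.06    .    .    .    .    .    .   12   13   12   15   13   11
0.07    .    .    .    .    .    .    4    9   10   11   12   11
0.08    .    .    .    .    .    .    7    7   10   11   10   11
0.09    .    .    .    .    .    .    6    6   10   11   12   11
0.1    .    .    .    .    .    .    4    4   11   11   12   11
0.11    .    .    .    .    .    2    3    5    4   11   11   13
0.12    .    .    .    .    .   -1    4    5    3   10   10   10
0.13    .    .    .    .    .    .    3    5    3   14   10   11
0.14    .    .    .    .    .    .    3    5    4   20   15   13
0.09 ([-0.18, 0.29, 3.38], 'roll', np.float64(0.3), 'yaw now', np.float64(-122.0))
0.09 ([-9.74, 0.32, 4.2], 'roll', np.float64(0.3), 'yaw now', np.float64(-122.0))
-0.04 ([-10.86, 0.4, -8.75], 'roll', np.float64(0.3), 'yaw now', np.float64(-122.0))
-0.04 ([-3.88, 0.38, -9.35], 'roll', np.float64(0.3), 'yaw now', np.float64(-122.0))
-0.01 ([-3.63, 0.36, -6.36], 'roll', np.float64(0.3), 'yaw now', np.float64(-122.0))
```

>>> servo_tool:
  rows:
    - {"gripper": -0.2, "dx": -0.1, "dy": 0, "dz": 0.8, "roll": 0}
    - {"gripper": -0.2, "dx": -0.1, "dy": 0, "dz": 2, "roll": 0}
    - {"gripper": -1, "dx": -0.2, "dy": 0.2, "dz": 4.5, "roll": 0}
    - {"gripper": -1, "dx": -4, "dy": 0.3, "dz": 5, "roll": 0}
    - {"gripper": -1, "dx": -8.5, "dy": 0.3, "dz": 4.5, "roll": 0}
    - {"gripper": -1, "dx": -10.2, "dy": 0.3, "dz": 2, "roll": 0}
    - {"gripper": -1, "dx": -10.5, "dy": 0.4, "dz": -3, "roll": 0}
    - {"gripper": -1, "dx": -10.8, "dy": 0.4, "dz": -8, "roll": 0}
    - {"gripper": -1, "dx": -9.5, "dy": 0.4, "dz": -9.2, "roll": 0}
    - {"gripper": -1, "dx": -6, "dy": 0.4, "dz": -9.3, "roll": 0}
    - {"gripper": -1, "dx": -3.9, "dy": 0.4, "dz": -9.3, "roll": 0}
    - {"gripper": -1, "dx": -3.8, "dy": 0.4, "dz": -8.3, "roll": 0}
    - {"gripper": -1, "dx": -3.7, "dy": 0.4, "dz": -7.4, "roll": 0}
    - {"gripper": -1, "dx": -3.7, "dy": 0.4, "dz": -7.0, "roll": 0}

```text
time_s: 28.2
tool_pos: [0.6812, -0.3088, 0.1226]
tcp_rot: [[-0.064, -0.53, -0.846], [0.036, -0.848, 0.529], [-0.997, 0.003, 0.073]]
wrist_force: [16.9, -10.6, -10.2]
grip_width: 0.0004
```

```bash
python3 - <<'E'
from h import *
s=r.get_state(); print(s["time_s"],s["grip_width"],s["tool_pos"].round(4),s["wrist_force"], (s["tool_pos"][:2]-M)@px,(s["tool_pos"][:2]-M)@py,s["tcp_rot"].round(3).tolist())
p=r.read_camera("scene"); b=bottle(p)
if b is not None:prof(b)
E
```

```text
28.2 0.0004172825031964286 [ 0.6812 -0.3088  0.1226] [ 16.89598627 -10.55506945 -10.19990924] 0.021093704077841346 -0.00025594608297240147 [[-0.064, -0.53, -0.846], [0.036, -0.848, 0.529], [-0.997, 0.003, 0.073]]
z 0.0 87 px [-0.081 -0.057] py [-0.024  0.028]
z 0.02 155 px [-0.082 -0.059] py [-0.024  0.028]
z 0.04 171 px [-0.082 -0.06 ] py [-0.025  0.028]
z 0.06 174 px [-0.082 -0.058] py [-0.026  0.029]
z 0.08 182 px [-0.082 -0.058] py [-0.026  0.028]
z 0.1 196 px [-0.081 -0.057] py [-0.024  0.028]
z 0.12 219 px [-0.078 -0.049] py [-0.02   0.024]
z 0.14 112 px [-0.067 -0.053] py [-0.014  0.015]
z 0.16 61 px [-0.065 -0.044] py [-0.009  0.012]
```

>>> servo_tool:
  rows:
    - {"gripper": -1, "dx": 0, "dy": 0, "dz": 0.8, "roll": 0}
    - {"gripper": -1, "dx": 0, "dy": 0, "dz": 0.8, "roll": 0}

```text
time_s: 28.55
tool_pos: [0.6812, -0.3088, 0.127]
tcp_rot: [[-0.047, -0.53, -0.847], [0.027, -0.848, 0.529], [-0.999, 0.002, 0.054]]
wrist_force: [19.3, -11.3, -8.4]
grip_width: 0.0004
```

>>> servo_tool:
  rows:
    - {"gripper": -1, "dx": 0, "dy": 0, "dz": 0.8, "roll": 0}
    - {"gripper": -1, "dx": 0, "dy": 0, "dz": 0.8, "roll": 0}

```text
time_s: 28.8
tool_pos: [0.6812, -0.309, 0.1311]
tcp_rot: [[-0.03, -0.531, -0.847], [0.017, -0.848, 0.53], [-0.999, 0.001, 0.034]]
wrist_force: [19.3, -11.7, -8.6]
grip_width: 0.0007
```

>>> servo_tool:
  rows:
    - {"gripper": -1, "dx": 0, "dy": 0, "dz": 0.8, "roll": 0}
    - {"gripper": -1, "dx": 0, "dy": 0, "dz": 0.8, "roll": 0}

```text
time_s: 29.05
tool_pos: [0.6813, -0.3091, 0.1351]
tcp_rot: [[-0.013, -0.531, -0.847], [0.008, -0.847, 0.531], [-1.0, -0.0, 0.015]]
wrist_force: [19.7, -11.7, -9.4]
grip_width: 0.0004
```

>>> servo_tool:
  rows:
    - {"gripper": -1, "dx": 0.6, "dy": 0, "dz": 1.0, "roll": 0}
    - {"gripper": -1, "dx": 0.6, "dy": 0, "dz": 1.0, "roll": 0}

```text
time_s: 29.3
tool_pos: [0.6815, -0.3092, 0.1352]
tcp_rot: [[0.009, -0.531, -0.847], [-0.004, -0.847, 0.531], [-1.0, -0.002, -0.01]]
wrist_force: [21.7, -13.1, -0.7]
grip_width: 0.0004
```

>>> servo_tool:
  rows:
    - {"gripper": -1, "dx": 0.6, "dy": 0, "dz": 1.0, "roll": 0}
    - {"gripper": -1, "dx": 0.6, "dy": 0, "dz": 1.0, "roll": 0}

```text
time_s: 29.55
tool_pos: [0.6817, -0.3093, 0.1354]
tcp_rot: [[0.031, -0.532, -0.846], [-0.015, -0.847, 0.532], [-0.999, -0.004, -0.034]]
wrist_force: [20.8, -12.9, 0.7]
grip_width: 0.0005
```

>>> servo_tool:
  rows:
    - {"gripper": -1, "dx": 0.6, "dy": 0, "dz": 1.0, "roll": 0}
    - {"gripper": -1, "dx": 0.6, "dy": 0, "dz": 1.0, "roll": 0}

```text
time_s: 29.8
tool_pos: [0.682, -0.3094, 0.1356]
tcp_rot: [[0.052, -0.533, -0.845], [-0.026, -0.846, 0.532], [-0.998, -0.006, -0.058]]
wrist_force: [20.0, -11.6, 1.7]
grip_width: 0.0003
```

>>> servo_tool:
  rows:
    - {"gripper": -1, "dx": 0.6, "dy": 0, "dz": 1.0, "roll": 0}
    - {"gripper": -1, "dx": 0.6, "dy": 0, "dz": 1.0, "roll": 0}

```text
time_s: 30.05
tool_pos: [0.6823, -0.3096, 0.1359]
tcp_rot: [[0.073, -0.533, -0.843], [-0.037, -0.846, 0.532], [-0.997, -0.008, -0.082]]
wrist_force: [19.5, -12.3, 4.0]
grip_width: 0.0001
```

>>> servo_tool:
  rows:
    - {"gripper": -1, "dx": 0.6, "dy": 0, "dz": 1.1, "roll": 0}
    - {"gripper": -1, "dx": 0.6, "dy": 0, "dz": 1.1, "roll": 0}

```text
time_s: 30.3
tool_pos: [0.6825, -0.3097, 0.1361]
tcp_rot: [[0.095, -0.534, -0.84], [-0.049, -0.846, 0.531], [-0.994, -0.01, -0.107]]
wrist_force: [20.4, -13.1, 2.3]
grip_width: 0.0007
```

>>> servo_tool:
  rows:
    - {"gripper": -1, "dx": 0.5, "dy": 0, "dz": 1.1, "roll": 0}
    - {"gripper": -1, "dx": 0.5, "dy": 0, "dz": 1.1, "roll": 0}

```text
time_s: 30.55
tool_pos: [0.6828, -0.3099, 0.1365]
tcp_rot: [[0.117, -0.534, -0.837], [-0.061, -0.845, 0.531], [-0.991, -0.011, -0.131]]
wrist_force: [22.0, -14.7, -1.7]
grip_width: 0.0006
```

>>> servo_tool:
  rows:
    - {"gripper": -1, "dx": 0.5, "dy": 0, "dz": 1.1, "roll": 0}
    - {"gripper": -1, "dx": 0.5, "dy": 0, "dz": 1.1, "roll": 0}

```text
time_s: 30.8
tool_pos: [0.683, -0.31, 0.1367]
tcp_rot: [[0.138, -0.535, -0.834], [-0.072, -0.845, 0.53], [-0.988, -0.013, -0.156]]
wrist_force: [20.4, -14.5, -1.7]
grip_width: 0.0005
```

>>> servo_tool:
  rows:
    - {"gripper": -1, "dx": 0.5, "dy": 0, "dz": 1.1, "roll": 0}
    - {"gripper": -1, "dx": 0.5, "dy": 0, "dz": 1.1, "roll": 0}

```text
time_s: 31.05
tool_pos: [0.6833, -0.3101, 0.137]
tcp_rot: [[0.16, -0.535, -0.83], [-0.083, -0.845, 0.529], [-0.984, -0.015, -0.179]]
wrist_force: [20.8, -13.0, 0.6]
grip_width: 0.0006
```

```bash
python3 - <<'E'
from h import *
s=r.get_state(); print(s["time_s"],s["tool_pos"].round(4),s["wrist_force"], (s["tool_pos"][:2]-M)@px,(s["tool_pos"][:2]-M)@py,s["tcp_rot"].round(3).tolist())
for d,z in ((-.03,.136),(-.03,.2),(.14,.2),(.14,.03),(.09,.03),(.07,.03),(.06,.03)): print(d,rel(*(M-px*d+py*.002),z,57.7))
E
```

```text
31.05 [ 0.6833 -0.3101  0.137 ] [ 20.8210787  -13.0337893    0.61978974] 0.02358949504445256 -0.0002351944045542384 [[0.16, -0.535, -0.83], [-0.083, -0.845, 0.529], [-0.984, -0.015, -0.179]]
-0.03 ([0.22, -0.22, -0.61], 'roll', np.float64(-0.1), 'yaw now', np.float64(-122.4))
-0.03 ([-6.08, -0.32, -1.76], 'roll', np.float64(-0.1), 'yaw now', np.float64(-122.4))
0.14 ([-9.13, -0.32, 14.97], 'roll', np.float64(-0.1), 'yaw now', np.float64(-122.4))
0.14 ([7.6, -0.06, 18.01], 'roll', np.float64(-0.1), 'yaw now', np.float64(-122.4))
0.09 ([8.49, -0.06, 13.1], 'roll', np.float64(-0.1), 'yaw now', np.float64(-122.4))
0.07 ([8.85, -0.06, 11.13], 'roll', np.float64(-0.1), 'yaw now', np.float64(-122.4))
0.06 ([9.03, -0.06, 10.14], 'roll', np.float64(-0.1), 'yaw now', np.float64(-122.4))
```

>>> servo_tool:
  rows:
    - {"gripper": -1, "dx": 0.5, "dy": 0, "dz": 1.2, "roll": 0}
    - {"gripper": -1, "dx": 0.5, "dy": 0, "dz": 1.2, "roll": 0}

```text
time_s: 31.3
tool_pos: [0.6836, -0.3102, 0.1373]
tcp_rot: [[0.182, -0.536, -0.825], [-0.095, -0.844, 0.527], [-0.979, -0.018, -0.205]]
wrist_force: [22.9, -14.5, 0.1]
grip_width: 0.0001
```

>>> servo_tool:
  rows:
    - {"gripper": -1, "dx": 0.5, "dy": 0, "dz": 1.2, "roll": 0}
    - {"gripper": -1, "dx": 0.5, "dy": 0, "dz": 1.2, "roll": 0}

```text
time_s: 31.55
tool_pos: [0.6838, -0.3104, 0.1377]
tcp_rot: [[0.204, -0.536, -0.819], [-0.107, -0.844, 0.526], [-0.973, -0.02, -0.229]]
wrist_force: [21.4, -14.6, 0.7]
grip_width: 0.0008
```

```bash
python3 - <<'E'
from h import *
s=r.get_state(); print(s["time_s"],s["tool_pos"].round(4),s["wrist_force"],s["joint_pos"].round(0), (s["tool_pos"][:2]-M)@px,(s["tool_pos"][:2]-M)@py,s["tcp_rot"].round(3).tolist())
for d,z in ((-.03,.136),(-.03,.205),(.06,.205),(.14,.205),(.14,.04),(.09,.04),(.07,.04),(.06,.04)): print(d,rel(*(M-px*d+py*.002),z,57.7))
E
```

```text
31.55 [ 0.6838 -0.3104  0.1377] [ 21.36844452 -14.64774536   0.67258614] [ 13.  37.  10. 104. -10.  27. -94.] 0.024197014780889425 -0.0001717176739927974 [[0.204, -0.536, -0.819], [-0.107, -0.844, 0.526], [-0.973, -0.02, -0.229]]
-0.03 ([0.3, -0.21, -0.53], 'roll', np.float64(-0.1), 'yaw now', np.float64(-122.4))
-0.03 ([-6.42, -0.35, -2.11], 'roll', np.float64(-0.1), 'yaw now', np.float64(-122.4))
0.06 ([-8.48, -0.34, 6.65], 'roll', np.float64(-0.1), 'yaw now', np.float64(-122.4))
0.14 ([-10.32, -0.32, 14.44], 'roll', np.float64(-0.1), 'yaw now', np.float64(-122.4))
0.14 ([5.74, 0.0, 18.22], 'roll', np.float64(-0.1), 'yaw now', np.float64(-122.4))
0.09 ([6.89, -0.01, 13.36], 'roll', np.float64(-0.1), 'yaw now', np.float64(-122.4))
0.07 ([7.35, -0.01, 11.41], 'roll', np.float64(-0.1), 'yaw now', np.float64(-122.4))
0.06 ([7.58, -0.01, 10.44], 'roll', np.float64(-0.1), 'yaw now', np.float64(-122.4))
```

>>> servo_tool:
  rows:
    - {"gripper": -1, "dx": 0.3, "dy": -0.2, "dz": -0.6, "roll": 0}
    - {"gripper": -1, "dx": -3.5, "dy": -0.3, "dz": -1.4, "roll": 0}
    - {"gripper": -1, "dx": -6.5, "dy": -0.3, "dz": -2, "roll": 0}
    - {"gripper": -1, "dx": -7.5, "dy": -0.3, "dz": 2, "roll": 0}
    - {"gripper": -1, "dx": -8.5, "dy": -0.3, "dz": 6.6, "roll": 0}
    - {"gripper": -1, "dx": -9.6, "dy": -0.3, "dz": 11, "roll": 0}
    - {"gripper": -1, "dx": -10, "dy": -0.3, "dz": 14.5, "roll": 0}
    - {"gripper": -1, "dx": -5, "dy": -0.2, "dz": 15.8, "roll": 0}
    - {"gripper": -1, "dx": 0, "dy": -0.1, "dz": 17, "roll": 0}
    - {"gripper": -1, "dx": 4, "dy": 0, "dz": 17.8, "roll": 0}
    - {"gripper": -1, "dx": 5.7, "dy": 0, "dz": 17.8, "roll": 0}
    - {"gripper": -1, "dx": 6.2, "dy": 0, "dz": 16, "roll": 0}
    - {"gripper": -1, "dx": 6.7, "dy": 0, "dz": 14.2, "roll": 0}
    - {"gripper": -1, "dx": 6.8, "dy": 0, "dz": 13.6, "roll": 0}

```text
time_s: 33.3
tool_pos: [0.5872, -0.2463, 0.041]
tcp_rot: [[0.205, -0.536, -0.819], [-0.107, -0.844, 0.526], [-0.973, -0.02, -0.231]]
wrist_force: [-0.9, 0.1, -0.3]
grip_width: 0.0005
```

```bash
python3 - <<'E'
from h import *
s=r.get_state(); print(s["time_s"],s["tool_pos"].round(4),s["wrist_force"], (s["tool_pos"][:2]-M)@px,(s["tool_pos"][:2]-M)@py,s["tcp_rot"].round(3).tolist())
p=r.read_camera("scene"); b=bottle(p)
if b is not None:prof(b)
for d,z in ((.09,.04),(.08,.04),(.07,.04),(.065,.04),(.06,.04),(.085,.05),(.1,.06)): print(d,rel(*(M-px*d+py*.002),z,57.7))
E
```

```text
33.3 [ 0.5872 -0.2463  0.041 ] [-0.87652596  0.09367343 -0.26826306] -0.091768636307199 0.0022620999894160526 [[0.205, -0.536, -0.819], [-0.107, -0.844, 0.526], [-0.973, -0.02, -0.231]]
z 0.0 48 px [-0.081 -0.066] py [-0.017  0.026]
z 0.02 61 px [-0.081 -0.058] py [-0.001  0.028]
z 0.04 50 px [-0.076 -0.058] py [0.017 0.029]
z 0.06 33 px [-0.077 -0.061] py [0.016 0.028]
z 0.08 9 px [-0.069 -0.061] py [0.024 0.028]
0.09 ([0.16, 0.03, -0.19], 'roll', np.float64(-0.1), 'yaw now', np.float64(-122.4))
0.08 ([0.39, 0.03, -1.16], 'roll', np.float64(-0.1), 'yaw now', np.float64(-122.4))
0.07 ([0.62, 0.03, -2.14], 'roll', np.float64(-0.1), 'yaw now', np.float64(-122.4))
0.065 ([0.73, 0.03, -2.62], 'roll', np.float64(-0.1), 'yaw now', np.float64(-122.4))
0.06 ([0.85, 0.02, -3.11], 'roll', np.float64(-0.1), 'yaw now', np.float64(-122.4))
0.085 ([-0.7, 0.01, -0.91], 'roll', np.float64(-0.1), 'yaw now', np.float64(-122.4))
0.1 ([-2.02, -0.01, 0.32], 'roll', np.float64(-0.1), 'yaw now', np.float64(-122.4))
```

>>> servo_tool:
  rows:
    - {"gripper": -1, "dx": 0.8, "dy": 0, "dz": 0, "roll": 0}
    - {"gripper": -1, "dx": 1.0, "dy": 0, "dz": -0.5, "roll": 0}
    - {"gripper": -1, "dx": 1.1, "dy": 0, "dz": -1.0, "roll": 0}
    - {"gripper": -1, "dx": 1.2, "dy": 0, "dz": -1.4, "roll": 0}
    - {"gripper": -1, "dx": 1.3, "dy": 0, "dz": -1.8, "roll": 0}
    - {"gripper": -1, "dx": 1.3, "dy": 0, "dz": -2.1, "roll": 0}
    - {"gripper": -1, "dx": 1.4, "dy": 0, "dz": -2.4, "roll": 0}
    - {"gripper": -1, "dx": 1.5, "dy": 0, "dz": -2.7, "roll": 0}
    - {"gripper": -1, "dx": 1.5, "dy": 0, "dz": -3.0, "roll": 0}

```text
time_s: 34.52
tool_pos: [0.6102, -0.2605, 0.0323]
tcp_rot: [[0.199, -0.535, -0.821], [-0.101, -0.844, 0.526], [-0.975, -0.022, -0.222]]
wrist_force: [-21.0, 11.8, 14.2]
grip_width: 0.0004
```

```bash
python3 - <<'E'
from h import *
s=r.get_state(); print(s["time_s"],s["tool_pos"].round(4),s["wrist_force"], (s["tool_pos"][:2]-M)@px,(s["tool_pos"][:2]-M)@py,s["tcp_rot"].round(3).tolist())
p=r.read_camera("scene"); b=bottle(p)
if b is not None:prof(b)
E
```

```text
34.525 [ 0.6102 -0.2605  0.0323] [-21.02262612  11.7575827   14.21486635] -0.06474356882015425 0.002514392583895124 [[0.199, -0.535, -0.821], [-0.101, -0.844, 0.526], [-0.975, -0.022, -0.222]]
z 0.0 39 px [-0.061 -0.045] py [-0.011  0.025]
z 0.02 41 px [-0.055 -0.04 ] py [0.015 0.027]
z 0.04 29 px [-0.053 -0.042] py [0.019 0.027]
z 0.06 13 px [-0.052 -0.042] py [0.018 0.026]
```

>>> servo_tool:
  rows:
    - {"gripper": -1, "dx": -0.1, "dy": 0, "dz": 0.4, "roll": 0}
    - {"gripper": -1, "dx": -0.2, "dy": 0, "dz": 1.0, "roll": 0}
    - {"gripper": -1, "dx": -0.5, "dy": 0, "dz": 2.5, "roll": 0}
    - {"gripper": -1, "dx": -1.2, "dy": 0, "dz": 5.5, "roll": 0}
    - {"gripper": -0.4, "dx": -1.8, "dy": 0, "dz": 8, "roll": 0}
    - {"gripper": -0.4, "dx": -1.8, "dy": 0, "dz": 8, "roll": 0}

```text
time_s: 35.38
tool_pos: [0.5453, -0.2182, 0.0397]
tcp_rot: [[0.187, -0.538, -0.822], [-0.097, -0.843, 0.53], [-0.978, -0.019, -0.21]]
wrist_force: [0.3, -0.0, -0.4]
grip_width: 0.0156
```

```bash
python3 - <<'E'
from h import *
s=r.get_state(); print(s["time_s"],s["tool_pos"].round(4),s["wrist_force"], (s["tool_pos"][:2]-M)@px,(s["tool_pos"][:2]-M)@py,s["tcp_rot"].round(3).tolist())
p=r.read_camera("scene"); b=bottle(p)
if b is not None:prof(b)
im=p["color"][100:300,230:450,::-1]; cv2.imwrite("pics/a9.png",cv2.resize(im,None,fx=3,fy=3))
for d,z in ((.14,.2),(.06,.2),(.029,.195),(.029,.092),(.029,.1)): print(d,rel(*(M-px*d+py*.002),z,57.7))
E
```

```text
35.375 [ 0.5453 -0.2182  0.0397] [ 0.27997584 -0.0112826  -0.43323929] -0.14224766684365905 0.003626466450039431 [[0.187, -0.538, -0.822], [-0.097, -0.843, 0.53], [-0.978, -0.019, -0.21]]
z 0.0 19 px [-0.057 -0.045] py [0.01  0.024]
z 0.02 16 px [-0.059 -0.034] py [0.01  0.028]
z 0.04 14 px [-0.055 -0.045] py [0.016 0.025]
z 0.1 26 px [-0.049 -0.034] py [0.021 0.028]
z 0.12 41 px [-0.049 -0.03 ] py [0.014 0.025]
z 0.16 13 px [-0.04  -0.031] py [0.007 0.012]
0.14 ([-15.69, -0.13, -3.42], 'roll', np.float64(-0.2), 'yaw now', np.float64(-122.5))
0.06 ([-14.0, -0.15, -11.25], 'roll', np.float64(-0.2), 'yaw now', np.float64(-122.5))
0.029 ([-12.85, -0.15, -14.17], 'roll', np.float64(-0.2), 'yaw now', np.float64(-122.5))
0.029 ([-2.79, 0.04, -12.0], 'roll', np.float64(-0.2), 'yaw now', np.float64(-122.5))
0.029 ([-3.57, 0.03, -12.17], 'roll', np.float64(-0.2), 'yaw now', np.float64(-122.5))
```

View pics/a9.png

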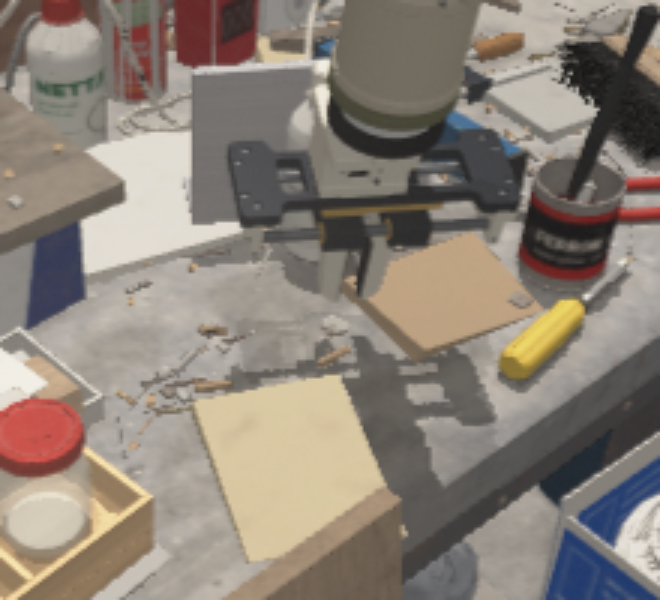

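The gripper hides the bottle in this crop. I'll raise it clear, opening the fingers, so the bottle can be measured standing alone.

>>> servo_tool:
  rows:
    - {"gripper": 0.7, "dx": -5, "dy": 0, "dz": -1, "roll": 0}
    - {"gripper": 0.7, "dx": -10, "dy": 0, "dz": -2, "roll": 0}
    - {"gripper": 0.7, "dx": -15, "dy": 0, "dz": -1.5, "roll": 0}
    - {"gripper": 0.7, "dx": -18, "dy": 0, "dz": 0, "roll": 0}
    - {"gripper": 0.7, "dx": -18, "dy": 0, "dz": 0, "roll": 0}
    - {"gripper": 0.7, "dx": -18, "dy": 0, "dz": 0, "roll": 0}

```text
time_s: 36.22
tool_pos: [0.5142, -0.2014, 0.2151]
tcp_rot: [[0.189, -0.537, -0.822], [-0.098, -0.844, 0.528], [-0.977, -0.019, -0.212]]
wrist_force: [1.2, 0.1, -0.6]
grip_width: 0.078
```

```bash
python3 - <<'E'
from h import *
s=r.get_state(); print(s["time_s"],s["tool_pos"].round(4),s["wrist_force"],s["grip_width"], (s["tool_pos"][:2]-M)@px,(s["tool_pos"][:2]-M)@py,s["tcp_rot"].round(3).tolist())
p=r.read_camera("scene"); b=bottle(p)
if b is not None:prof(b)
im=p["color"][60:260,230:450,::-1]; cv2.imwrite("pics/a10.png",cv2.resize(im,None,fx=3,fy=3))
for d,z in ((.06,.2),(.029,.195),(.029,.15),(.029,.092),(.029,.1)): print(d,rel(*(M-px*d+py*.002),z,57.7))
E
```

```text
36.225 [ 0.5142 -0.2014  0.2151] [ 1.15707619  0.12617047 -0.56394508] 0.07802588029838578 -0.17746468458523643 0.001176382886258584 [[0.189, -0.537, -0.822], [-0.098, -0.844, 0.528], [-0.977, -0.019, -0.212]]
z 0.0 73 px [-0.061 -0.039] py [-0.021  0.027]
z 0.02 146 px [-0.062 -0.039] py [-0.023  0.028]
z 0.04 157 px [-0.061 -0.037] py [-0.022  0.027]
z 0.06 167 px [-0.062 -0.038] py [-0.024  0.028]
z 0.08 162 px [-0.063 -0.039] py [-0.022  0.027]
z 0.1 208 px [-0.061 -0.036] py [-0.024  0.027]
z 0.12 148 px [-0.057 -0.029] py [-0.021  0.023]
z 0.14 32 px [-0.047 -0.039] py [-0.011 -0.001]
0.06 ([3.92, -0.16, -11.2], 'roll', np.float64(-0.2), 'yaw now', np.float64(-122.5))
0.029 ([5.06, -0.16, -14.13], 'roll', np.float64(-0.2), 'yaw now', np.float64(-122.5))
0.029 ([9.46, -0.07, -13.18], 'roll', np.float64(-0.2), 'yaw now', np.float64(-122.5))
0.029 ([15.12, 0.03, -11.96], 'roll', np.float64(-0.2), 'yaw now', np.float64(-122.5))
0.029 ([14.34, 0.02, -12.13], 'roll', np.float64(-0.2), 'yaw now', np.float64(-122.5))
```

View pics/a10.png

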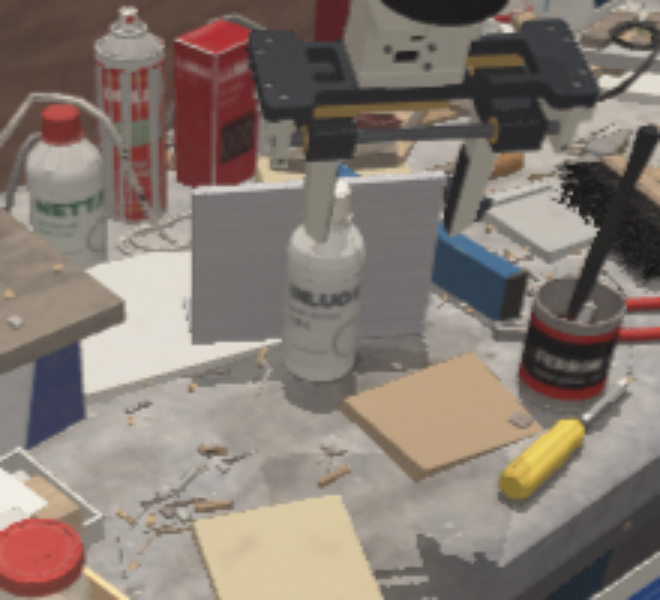

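The crop shows the bottle standing alone and upright in front of the plate, its foot at (320,370). I'll fit its axis to get the gap to the face.

```bash
python3 - <<'E'
from h import *
p=r.read_camera("scene"); b=bottle(p); b=b[(b[:,2]>.012)&(b[:,2]<.11)]
f=lambda v: np.hypot(b[:,0]-v[0]-v[2]*(b[:,2]-.06),b[:,1]-v[1]-v[3]*(b[:,2]-.06))-.0285
s=least_squares(f,[-.03,.002,0,0],loss="soft_l1",f_scale=.001); print("axis at z=.06 px,py, slopes",s.x.round(4),"gap mm",(-s.x[0]-.0285)*1000, "rms",np.sqrt((s.fun**2).mean()))
q=pts(p,r.cut_out("angle_plate",p)[0]["region"]); e=q[:,:2]-M; X=e@px; Y=e@py
for lo,hi in((-.1,-.05),(.05,.1)):
    k=(Y>lo)&(Y<hi)&(q[:,2]>.02)&(q[:,2]<.14)&(abs(X)<.008); print("face px median",np.median(X[k]).round(4),k.sum())
E
```

```text
axis at z=.06 px,py, slopes [-0.0314 -0.0008 -0.0021 -0.0036] gap mm 2.857065058971469 rms 0.0012902601018426802
face px median -0.0007 826
face px median -0.0008 886
```

```bash
python3 - <<'E'
from h import *
for d,z in ((.13,.2),(.13,.065),(.08,.065),(.07,.065),(.065,.066),(.06,.067),(.056,.068)): print(d,rel(*(M-px*d+py*.0005),z,57.7))
E
```

```text
0.13 ([2.45, -0.03, -4.4], 'roll', np.float64(-0.3), 'yaw now', np.float64(-122.6))
0.13 ([15.64, 0.21, -1.56], 'roll', np.float64(-0.3), 'yaw now', np.float64(-122.6))
0.08 ([16.7, 0.19, -6.44], 'roll', np.float64(-0.3), 'yaw now', np.float64(-122.6))
0.07 ([16.91, 0.19, -7.42], 'roll', np.float64(-0.3), 'yaw now', np.float64(-122.6))
0.065 ([16.91, 0.19, -7.93], 'roll', np.float64(-0.3), 'yaw now', np.float64(-122.6))
0.06 ([16.92, 0.18, -8.44], 'roll', np.float64(-0.3), 'yaw now', np.float64(-122.6))
0.056 ([16.91, 0.18, -8.85], 'roll', np.float64(-0.3), 'yaw now', np.float64(-122.6))
```

>>> servo_tool:
  rows:
    - {"gripper": -1, "dx": 5, "dy": 0.1, "dz": -0.8, "roll": 0}
    - {"gripper": -1, "dx": 10, "dy": 0.2, "dz": -1.2, "roll": 0}
    - {"gripper": -1, "dx": 14, "dy": 0.2, "dz": -1.6, "roll": 0}
    - {"gripper": -1, "dx": 15.6, "dy": 0.2, "dz": -1.6, "roll": 0}
    - {"gripper": -1, "dx": 15.8, "dy": 0.2, "dz": -2.6, "roll": 0}
    - {"gripper": -1, "dx": 16.2, "dy": 0.2, "dz": -4, "roll": 0}
    - {"gripper": -1, "dx": 16.5, "dy": 0.2, "dz": -5.5, "roll": 0}
    - {"gripper": -1, "dx": 16.8, "dy": 0.2, "dz": -6.9, "roll": 0}
    - {"gripper": -1, "dx": 16.9, "dy": 0.2, "dz": -7.4, "roll": 0}
    - {"gripper": -1, "dx": 16.9, "dy": 0.2, "dz": -7.8, "roll": 0}
    - {"gripper": -1, "dx": 16.9, "dy": 0.2, "dz": -8.2, "roll": 0}
    - {"gripper": -1, "dx": 16.9, "dy": 0.2, "dz": -8.5, "roll": 0}
    - {"gripper": -1, "dx": 16.9, "dy": 0.2, "dz": -8.5, "roll": 0}

```text
time_s: 38.1
tool_pos: [0.6088, -0.2622, 0.0659]
tcp_rot: [[0.18, -0.538, -0.824], [-0.092, -0.843, 0.53], [-0.979, -0.02, -0.201]]
wrist_force: [-13.2, 7.4, 8.3]
grip_width: 0.0004
```

>>> servo_tool:
  rows:
    - {"gripper": -1, "dx": 0, "dy": 0, "dz": 0.5, "roll": 0}
    - {"gripper": -1, "dx": -0.2, "dy": 0, "dz": 1.2, "roll": 0}
    - {"gripper": 0.7, "dx": -1, "dy": 0, "dz": 4, "roll": 0}
    - {"gripper": 0.7, "dx": -3, "dy": 0, "dz": 7, "roll": 0}
    - {"gripper": 0.7, "dx": -8, "dy": 0, "dz": 7, "roll": 0}
    - {"gripper": 0.7, "dx": -13, "dy": 0, "dz": 5.5, "roll": 0}
    - {"gripper": 0.7, "dx": -15, "dy": 0, "dz": 4.5, "roll": 0}

```text
time_s: 38.98
tool_pos: [0.5455, -0.225, 0.2067]
tcp_rot: [[0.184, -0.538, -0.823], [-0.093, -0.843, 0.53], [-0.979, -0.021, -0.205]]
wrist_force: [0.8, 0.6, -1.2]
grip_width: 0.046
```

```bash
python3 - <<'E'
from h import *
s=r.get_state(); print(s["time_s"],s["tool_pos"].round(4),s["wrist_force"],s["grip_width"], (s["tool_pos"][:2]-M)@px,(s["tool_pos"][:2]-M)@py,s["tcp_rot"].round(3).tolist())
p=r.read_camera("scene"); b=bottle(p); prof(b); b=b[(b[:,2]>.012)&(b[:,2]<.11)]
f=lambda v: np.hypot(b[:,0]-v[0]-v[2]*(b[:,2]-.06),b[:,1]-v[1]-v[3]*(b[:,2]-.06))-.0285
t=least_squares(f,[-.03,.002,0,0],loss="soft_l1",f_scale=.001); print("axis",t.x.round(4))
for d,z in ((.06,.21),(.03,.2),(.03,.15),(.03,.094)): print(d,rel(*(M-px*d+py*.0005),z,57.7))
E
```

```text
38.975 [ 0.5455 -0.225   0.2067] [ 0.8468858   0.63459319 -1.20105759] 0.04595822469842972 -0.13837971736103621 -0.002053561198121355 [[0.184, -0.538, -0.823], [-0.093, -0.843, 0.53], [-0.979, -0.021, -0.205]]
z 0.0 63 px [-0.062 -0.043] py [-0.021  0.026]
z 0.02 152 px [-0.062 -0.037] py [-0.023  0.027]
z 0.04 161 px [-0.061 -0.039] py [-0.023  0.027]
z 0.06 158 px [-0.061 -0.038] py [-0.022  0.028]
z 0.08 168 px [-0.061 -0.04 ] py [-0.022  0.027]
z 0.1 191 px [-0.061 -0.036] py [-0.024  0.027]
z 0.12 204 px [-0.057 -0.03 ] py [-0.02   0.024]
z 0.14 24 px [-0.047 -0.036] py [-0.009  0.014]
axis [-0.0315 -0.0009  0.0028 -0.0019]
0.06 ([1.24, -0.24, -7.65], 'roll', np.float64(-0.2), 'yaw now', np.float64(-122.5))
0.03 ([2.84, -0.23, -10.38], 'roll', np.float64(-0.2), 'yaw now', np.float64(-122.5))
0.03 ([7.73, -0.12, -9.35], 'roll', np.float64(-0.2), 'yaw now', np.float64(-122.5))
0.03 ([13.21, -0.0, -8.2], 'roll', np.float64(-0.2), 'yaw now', np.float64(-122.5))
```

The second push stopped at the same place (TCP −65 mm, so the bottle's back is 57 mm from the face) under 15 N. The bottle is therefore flush and standing alone, and the 2 mm fitted gap is camera bias. Next I grasp it.

>>> servo_tool:
  rows:
    - {"gripper": 0.85, "dx": 0.6, "dy": -0.2, "dz": -4, "roll": 0}
    - {"gripper": 0.85, "dx": 1.3, "dy": -0.2, "dz": -8, "roll": 0}
    - {"gripper": 0.85, "dx": 2, "dy": -0.2, "dz": -10.6, "roll": 0}
    - {"gripper": 0.85, "dx": 3, "dy": -0.2, "dz": -10.6, "roll": 0}
    - {"gripper": 0.85, "dx": 5, "dy": -0.1, "dz": -10.2, "roll": 0}
    - {"gripper": 0.85, "dx": 8, "dy": -0.1, "dz": -9.6, "roll": 0}
    - {"gripper": 0.85, "dx": 11, "dy": 0, "dz": -8.9, "roll": 0}
    - {"gripper": 0.85, "dx": 13, "dy": 0, "dz": -8.5, "roll": 0}
    - {"gripper": 0.85, "dx": 13.5, "dy": 0, "dz": -8.4, "roll": 0}
    - {"gripper": -0.2, "dx": 13.5, "dy": 0, "dz": -8.4, "roll": 0}
    - {"gripper": -0.2, "dx": 13.5, "dy": 0, "dz": -8.4, "roll": 0}
    - {"gripper": -0.2, "dx": 13.5, "dy": 0, "dz": -8.4, "roll": 0}
    - {"gripper": -0.2, "dx": 13.5, "dy": 0, "dz": -8.4, "roll": 0}
    - {"gripper": -0.2, "dx": 13.5, "dy": 0, "dz": -8.4, "roll": 0}
  grip_force: 30

```text
time_s: 40.83
tool_pos: [0.6408, -0.2826, 0.0923]
tcp_rot: [[0.186, -0.537, -0.823], [-0.094, -0.843, 0.529], [-0.978, -0.021, -0.207]]
wrist_force: [-1.9, -1.1, 5.5]
grip_width: 0.0576
```

```bash
python3 - <<'E'
from h import *
s=r.get_state(); print(s["time_s"],s["tool_pos"].round(4),s["wrist_force"],s["grip_width"], (s["tool_pos"][:2]-M)@px,(s["tool_pos"][:2]-M)@py,s["joint_pos"].round(0))
p=r.read_camera("scene"); b=bottle(p); prof(b)
# carry: bottle axis relative to TCP
ax=M-px*.0293+py*.0; off=ax-s["tool_pos"][:2]; print("axis-tcp",off)
for P,z in ((s["tool_pos"][:2],.21),([.56,-.1],.22),([.5,.17]-off,.22),([.5,.17]-off,s["tool_pos"][2]+.03)): print(rel(P[0],P[1],z,None))
E
```

```text
40.825 [ 0.6408 -0.2826  0.0923] [-1.89635735 -1.12087571  5.47169005] 0.057584915508725375 -0.027083429519639574 0.0002491133624003706 [ -3.  42.  34. 112. -50.  28. -57.]
z 0.0 69 px [-0.06  -0.043] py [-0.021  0.025]
z 0.02 148 px [-0.061 -0.041] py [-0.023  0.027]
z 0.04 155 px [-0.061 -0.04 ] py [-0.022  0.027]
z 0.06 159 px [-0.061 -0.039] py [-0.022  0.028]
z 0.08 170 px [-0.062 -0.042] py [-0.023  0.028]
z 0.1 176 px [-0.061 -0.043] py [-0.022  0.026]
z 0.12 196 px [-0.057 -0.032] py [-0.019  0.022]
z 0.14 77 px [-0.046 -0.036] py [-0.01   0.014]
axis-tcp [-0.00201196  0.00097904]
([-11.52, -0.25, -2.43], 'roll', '', 'yaw now', np.float64(-122.5))
([-15.71, -11.33, 13.67], 'roll', '', 'yaw now', np.float64(-122.5))
([-19.31, -30.9, 32.68], 'roll', '', 'yaw now', np.float64(-122.5))
([-9.75, -30.69, 34.71], 'roll', '', 'yaw now', np.float64(-122.5))
```

>>> servo_tool:
  rows:
    - {"gripper": -0.2, "dx": -2, "dy": 0, "dz": 0.3, "roll": 0}
    - {"gripper": -0.2, "dx": -6, "dy": 0, "dz": 0, "roll": 0}
    - {"gripper": -0.2, "dx": -11, "dy": -0.2, "dz": -0.5, "roll": 0}
    - {"gripper": -0.2, "dx": -14, "dy": -1.5, "dz": 1, "roll": 0}
    - {"gripper": -0.2, "dx": -15, "dy": -4.5, "dz": 4, "roll": 0}
    - {"gripper": -0.2, "dx": -15.7, "dy": -7.5, "dz": 7, "roll": 0}
    - {"gripper": -0.2, "dx": -16.4, "dy": -10.5, "dz": 10.5, "roll": 0}
    - {"gripper": -0.2, "dx": -17.1, "dy": -13.5, "dz": 13.7, "roll": 0}
    - {"gripper": -0.2, "dx": -17.8, "dy": -16.5, "dz": 17, "roll": 0}
    - {"gripper": -0.2, "dx": -18.5, "dy": -19.5, "dz": 20.2, "roll": 0}
    - {"gripper": -0.2, "dx": -19.2, "dy": -22.5, "dz": 23.4, "roll": 0}
    - {"gripper": -0.2, "dx": -19.8, "dy": -25.3, "dz": 26.4, "roll": 0}
    - {"gripper": -0.2, "dx": -20.3, "dy": -28, "dz": 29.3, "roll": 0}
    - {"gripper": -0.2, "dx": -20.7, "dy": -30, "dz": 31.5, "roll": 0}
    - {"gripper": -0.2, "dx": -20.8, "dy": -30.9, "dz": 32.4, "roll": 0}
    - {"gripper": -0.2, "dx": -20.8, "dy": -30.9, "dz": 32.4, "roll": 0}

```text
time_s: 42.92
tool_pos: [0.5011, 0.1693, 0.2353]
tcp_rot: [[0.185, -0.536, -0.823], [-0.093, -0.844, 0.528], [-0.978, -0.021, -0.207]]
wrist_force: [0.2, 0.4, -4.5]
grip_width: 0.0571
```

```bash
python3 - <<'E'
from h import *
s=r.get_state(); print(s["time_s"],s["tool_pos"].round(4),s["wrist_force"],s["grip_width"],s["joint_pos"].round(0),s["tcp_rot"].round(3).tolist())
p=r.read_camera("top")
for c in ("scene","top"):
    p=r.read_camera(c); d=r.cut_out("bottle",p); print(c,len(d))
    if d:
        q=pts(p,d[0]["region"]); print(d[0]["score"],np.percentile(q,[2,50,98],axis=0).round(3).tolist())
        b=q
        for a in np.arange(.1,.3,.025):
            k=b[(b[:,2]>=a)&(b[:,2]<a+.025)]
            if len(k)>15: print(round(a,3),len(k),np.percentile(k[:,:2],[3,97],axis=0).round(3).tolist())
save(r.read_camera("scene"),"a11.png")
E
```

```text
42.925 [0.5011 0.1693 0.2353] [ 0.20713355  0.40385872 -4.51349427] 0.05706431170616443 [ -76.   31.   68.  124.  -35.   38. -110.] [[0.185, -0.536, -0.823], [-0.093, -0.844, 0.528], [-0.978, -0.021, -0.207]]
scene 1
0.82 [[0.468, 0.148, 0.153], [0.478, 0.179, 0.235], [0.505, 0.199, 0.309]]
0.125 17 [[0.471, 0.15], [0.498, 0.198]]
0.15 433 [[0.468, 0.147], [0.498, 0.199]]
0.175 470 [[0.468, 0.149], [0.498, 0.199]]
0.2 521 [[0.468, 0.149], [0.499, 0.199]]
0.225 548 [[0.468, 0.152], [0.499, 0.199]]
0.25 816 [[0.47, 0.15], [0.506, 0.198]]
0.275 388 [[0.481, 0.157], [0.502, 0.187]]
top 1
0.84 [[0.483, 0.136, 0.149], [0.507, 0.149, 0.264], [0.527, 0.18, 0.338]]
0.15 106 [[0.477, 0.136], [0.525, 0.15]]
0.175 97 [[0.486, 0.136], [0.525, 0.151]]
0.2 99 [[0.491, 0.137], [0.526, 0.153]]
0.225 104 [[0.49, 0.134], [0.526, 0.153]]
0.25 417 [[0.497, 0.138], [0.527, 0.181]]
0.275 155 [[0.485, 0.15], [0.517, 0.167]]
```

View pics/a11.png

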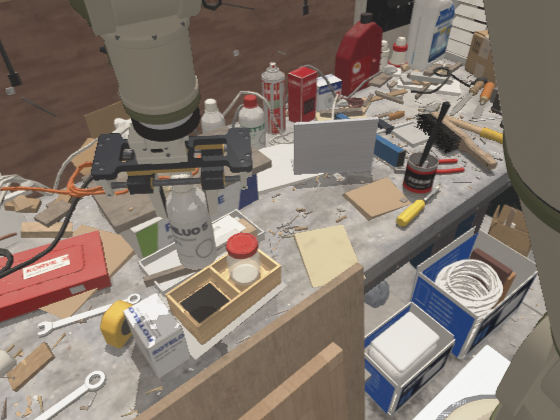

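The picture shows the held bottle hanging upright at (190,230) above the pad at (205,300), with the jar standing at (243,260). Next I lower it.

```bash
python3 - <<'E'
from h import *
for z in (.235,.17,.135,.123,.121): print(rel(.504,.1715,z))
E
```

```text
([0.04, -0.43, 0.02], 'roll', '', 'yaw now', np.float64(-122.6))
([6.4, -0.29, 1.37], 'roll', '', 'yaw now', np.float64(-122.6))
([9.83, -0.21, 2.09], 'roll', '', 'yaw now', np.float64(-122.6))
([11.0, -0.19, 2.34], 'roll', '', 'yaw now', np.float64(-122.6))
([11.19, -0.18, 2.38], 'roll', '', 'yaw now', np.float64(-122.6))
```

>>> servo_tool:
  rows:
    - {"gripper": -0.2, "dx": 0, "dy": -0.4, "dz": 0, "roll": 0}
    - {"gripper": -0.2, "dx": 2.5, "dy": -0.4, "dz": 0.5, "roll": 0}
    - {"gripper": -0.2, "dx": 5, "dy": -0.3, "dz": 1.1, "roll": 0}
    - {"gripper": -0.2, "dx": 7, "dy": -0.3, "dz": 1.5, "roll": 0}
    - {"gripper": -0.2, "dx": 8.5, "dy": -0.2, "dz": 1.8, "roll": 0}
    - {"gripper": -0.2, "dx": 9.5, "dy": -0.2, "dz": 2, "roll": 0}
    - {"gripper": -0.2, "dx": 9.8, "dy": -0.2, "dz": 2.1, "roll": 0}

```text
time_s: 44.1
tool_pos: [0.5041, 0.1713, 0.1349]
tcp_rot: [[0.185, -0.539, -0.822], [-0.094, -0.842, 0.531], [-0.978, -0.021, -0.207]]
wrist_force: [0.4, 0.4, -3.8]
grip_width: 0.0572
```

```bash
python3 - <<'E'
from h import *
s=r.get_state(); print(s["time_s"],s["tool_pos"].round(4),s["wrist_force"],s["grip_width"],s["joint_pos"].round(0))
for z in (.125,.123,.121,.118): print(rel(.504,.1715,z))
p=r.read_camera("scene"); q=pts(p,r.cut_out("bottle",p)[0]["region"]); print(np.percentile(q,[2,50,98],axis=0).round(3).tolist())
E
```

```text
44.1 [0.5041 0.1713 0.1349] [ 0.42754501  0.42690846 -3.79199311] 0.057175215489592354 [ -65.   36.   51.  129.  -47.   25. -101.]
([0.97, 0.01, 0.22], 'roll', '', 'yaw now', np.float64(-122.6))
([1.16, 0.01, 0.26], 'roll', '', 'yaw now', np.float64(-122.6))
([1.36, 0.02, 0.3], 'roll', '', 'yaw now', np.float64(-122.6))
([1.65, 0.02, 0.36], 'roll', '', 'yaw now', np.float64(-122.6))
[[0.471, 0.152, 0.052], [0.479, 0.183, 0.133], [0.508, 0.202, 0.206]]
```

>>> servo_tool:
  rows:
    - {"gripper": -0.2, "dx": 0.6, "dy": 0, "dz": 0.1, "roll": 0}
    - {"gripper": -0.2, "dx": 1.0, "dy": 0, "dz": 0.2, "roll": 0}
    - {"gripper": -0.2, "dx": 1.2, "dy": 0, "dz": 0.3, "roll": 0}
    - {"gripper": -0.2, "dx": 1.4, "dy": 0, "dz": 0.3, "roll": 0}
    - {"gripper": -0.2, "dx": 1.4, "dy": 0, "dz": 0.3, "roll": 0}

```text
time_s: 44.82
tool_pos: [0.5044, 0.1715, 0.1213]
tcp_rot: [[0.186, -0.539, -0.821], [-0.093, -0.842, 0.532], [-0.978, -0.022, -0.207]]
wrist_force: [-2.0, -0.4, 1.9]
grip_width: 0.057
```

>>> servo_tool:
  rows:
    - {"gripper": 0.3, "dx": 0, "dy": 0, "dz": 0, "roll": 0}
    - {"gripper": 0.5, "dx": 0, "dy": 0, "dz": 0, "roll": 0}
    - {"gripper": 0.5, "dx": 0, "dy": 0, "dz": 0, "roll": 0}
    - {"gripper": 0.5, "dx": 0, "dy": 0, "dz": 0, "roll": 0}
    - {"gripper": 0.5, "dx": -2, "dy": 0, "dz": -0.4, "roll": 0}
    - {"gripper": 0.5, "dx": -5, "dy": 0, "dz": -1.0, "roll": 0}
    - {"gripper": 0.5, "dx": -9, "dy": 0, "dz": -1.9, "roll": 0}
    - {"gripper": 0.5, "dx": -13, "dy": 0, "dz": -2.7, "roll": 0}
    - {"gripper": 0.5, "dx": -16, "dy": 0, "dz": -3.3, "roll": 0}
    - {"gripper": 0.5, "dx": -17, "dy": 0, "dz": -3.5, "roll": 0}

```text
time_s: 46.08
tool_pos: [0.5021, 0.1689, 0.2964]
tcp_rot: [[0.188, -0.539, -0.821], [-0.092, -0.842, 0.532], [-0.978, -0.024, -0.208]]
wrist_force: [-0.8, -0.2, -0.8]
grip_width: 0.0694
```

```bash
python3 - <<'E'
from h import *
s=r.get_state(); print(s["time_s"],s["tool_pos"].round(4),s["wrist_force"],s["grip_width"])
p=r.read_camera("scene"); q=pts(p,r.cut_out("bottle",p)[0]["region"])
for a in np.arange(.025,.2,.025):
    k=q[(q[:,2]>=a)&(q[:,2]<a+.025)]
    if len(k)>15: print(round(a,3),len(k),np.percentile(k,[3,97],axis=0).round(3).tolist())
print("top z",np.percentile(q[:,2],99.5))
d=r.cut_out("jar_center",p); print(d[0]["score"],np.percentile(pts(p,d[0]["region"]),[2,50,98],axis=0).round(3).tolist())
cv2.imwrite("pics/a12.png",cv2.resize(p["color"][150:350,130:330,::-1],None,fx=3,fy=3))
E
```

```text
46.075 [0.5021 0.1689 0.2964] [-0.77064196 -0.24105264 -0.83940669] 0.06943276435965033
0.025 168 [[0.471, 0.15, 0.035], [0.496, 0.201, 0.049]]
0.05 332 [[0.471, 0.152, 0.05], [0.5, 0.202, 0.074]]
0.075 358 [[0.471, 0.152, 0.076], [0.501, 0.202, 0.099]]
0.1 383 [[0.471, 0.153, 0.101], [0.501, 0.202, 0.124]]
0.125 487 [[0.471, 0.151, 0.126], [0.502, 0.202, 0.15]]
0.15 547 [[0.476, 0.152, 0.151], [0.511, 0.196, 0.173]]
0.175 368 [[0.486, 0.162, 0.176], [0.511, 0.187, 0.196]]
top z 0.19614272815990824
0.97 [[0.478, 0.059, 0.039], [0.491, 0.09, 0.092], [0.528, 0.111, 0.115]]
```

View pics/a12.png

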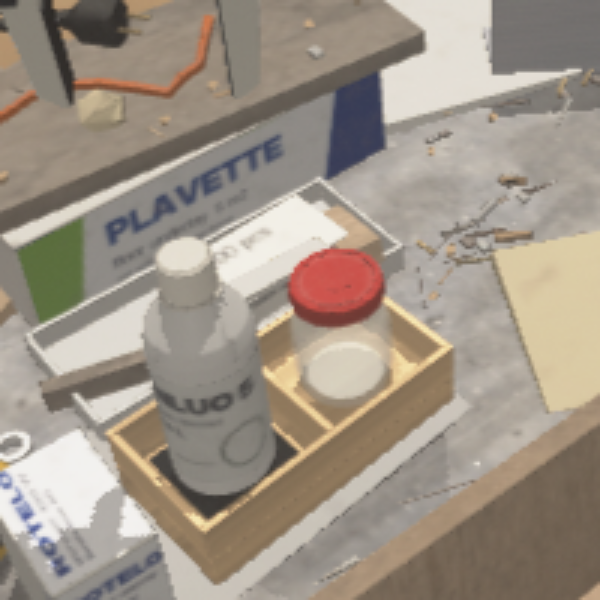

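The last crop shows the bottle standing upright on the black pad at (220,470) in its bay. The jar at (340,330) is unmoved and the gripper is well clear above. I'm handing in.

```bash
python3 -c "
from cell import r
print(r.sign_off(), r.get_state()['time_s'])"
```

```text
the job is handed in; nothing more can be done
the job is handed in; nothing more can be done
```

The bottle now stands upright on the pad in the empty bay. The job was handed in at about 46 s with the gripper open and clear.

**What I did:** I lifted the bottle by its neck, turned it square to the plate, leaned it at about 53° with its cap on the face, and let go. I pushed its foot in with shut fingers until it stood flush against the plate by itself. Then I gripped it by the body, carried it over the jar and lowered it until the wrist force showed contact before opening.

**Last checks:**
- **Bottle:** the body sides are vertical within about 1 mm, the top is at 0.196 m (0.194 m expected) and it sits near the middle of the bay.
- **Jar:** it is within about 1 mm of where it was at the start.

**What went wrong or disagreed:**
- **High pushes:** three pushes high on the bottle jammed. The readings I took reached 38 N sideways, and once the gripper body appeared to press on the cap with 27 N. Brief peaks between readings were not seen.
- **Tool tilt:** pressing tilted the tool, so I pulled with the fingers against the back of the plate (about 25 N) to tilt it the useful way. The tool stayed about 12° off vertical from then on.
- **Gap to the plate:** the camera fit put the bottle about 2 mm off the face before I took it. Two pushes at different heights stopped at the same flush position, so I took this as camera bias.

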